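Matches into the hook-pulled tray

TASK

Put the matchbox away in the tray whose pull tab is a round ring. Draw that tray right out with the pull hook, its tip dropped into the hole of the ring tab (do not pull or touch the empty tray with the fingers), lay the matchbox flat inside, push the tray fully home again, and have the hook back in its wooden rest at the end. Leave the other tray shut and everything else where it stands.

Things in the scene. Friction and masses are not known exactly. Their poses are not given: they have to be found in the camera images.
- tray_box: Fixed low dark wooden box, 144 deep (x), 184 wide (y), 85 high, origin under its centre; x points from its front to its back, the front looks roughly to the robot's left. Holds two trays side by side; which is on which side varies. All lengths in these notes are in mm.
- hook_grip (a point): Centre of the wooden handle of the pull hook (loose, 90 g), lying level in its rest. Handle 112 long (x), 14 wide (y), 18 high (z). x along the tool to its hooked end (roughly to the robot's right), z up. A 7 mm round steel shank runs on along the handle's centre line and turns down at x = +105; the tip ends 30 below the centre line.
- hook_tip (a point): Lower end of the hook's 7 mm thick down-turned tip, at x = +105 mm, y = 0, z = -30 mm from the handle's centre, same axes.
- rest_seat (a point): Where the handle's centre lies when the hook is in its rest; 39 above the worktop, axes as hook_grip. Fixed dark wooden stand, foot 116 x 34 x 6, two forks 9 thick, 46 either side of this point along x: floors 30, flared prong tops 46 above the worktop, about 17 wide inside at the floor, 31 at the mouth. Between the forks the handle's sides are free.
- ring_hole (a point): Centre, on the upper face, of the round 18 mm hole in the ring tab (dark steel, flat, 42 across, 5 thick) of the tray to use. Upper face 60 above the worktop, at least 30 free below. Moves with the tray; x points into the tray box (pull to -x), z up. 22 in front of the tray's front panel; ring's outer edge 21 farther out.
- ring_floor (a point): Point on the ring tray's inner floor, on its middle line, 37.5 above the worktop, 80 behind ring_hole in x; same axes, moves with the tray. Inside 73 wide (y), from the front panel 50 ahead (-x; its top 37 above the floor) to 66 behind; side walls 22 above the floor. With the tray fully out the box's front face is 60 behind this point.
- ring_tray (a joint): How far the ring tray is out, m: 0 fully home, 0.11 fully out (stop). It slides with about 1 to 2 N of friction and stays where it is left. At the start it may stand a few mm open.
- slot_hole (a point): Centre of the narrow slot (10 x 24 mm) in the square-edged 42 x 42 mm dark steel tab of the other tray, otherwise the same tray; leave it. Upper face 60 mm above the worktop, axes as for ring_hole.
- slot_tray (a joint): How far the other tray is out, m; 0 is home. Must stay as it is.
- matchbox_mid (a point): Centre of the loose matchbox, 53 x 35 x 14 mm (x, y, z), lying flat on the worktop.
- tin_mid (a point): Bystander: centre of a food tin, 57 mm across, 72 mm high, standing in front of the other tray's tab.
- jar_mid (a point): Bystander: centre of a jar with a yellow lid, 60 mm across, 80 mm high, standing on the rear part of the tray box's top.
- shaker_mid (a point): Bystander: centre of a glass salt shaker with grey top, 44 mm across, 90 mm high, beside the jar on the tray box.
- teaspoon: Bystander: teaspoon 130 mm long lying near the worktop's front edge.
- peeler: Bystander: peeler 170 mm long lying at the back of the worktop.

How it is judged:
By the outcome, as a careful person would: the job done as asked, in the order asked, and still so for the second after the job is handed in, with the robot touching nothing.
It also fails if it takes over 64 s, if anything falls off the work surface, if the arm or the gripper's body presses on something with over 40 N, if the wrist force passes 120 N, or if a joint passes its speed limit or range.

ROBOT

A 6-joint arm with a two-finger parallel gripper is mounted at the origin on a cart in front of the work surface, level with it; the furniture and walls round the work are solid. World frame = base frame: x ahead of the robot, y to its left, z up, the work surface at z = 0. Lengths are in m, angles in rad, forces in N, time in s.
With the tool pointing down it reaches from about 0.4 to 0.925 m from the base axis. Payload 3.4 kg.
Tool frame: the origin (TCP) lies at the very end of the fingers, on their centre line; the grasp point (between the pads) lies 19 mm behind it; y points along the fingers, z is the direction in which the jaws open and shut, and the axes are right-handed (so a half turn about y gives the same grasp; the last joint's range is limited). The gripper opens to 85 mm and grips with 20 to 120 N. Pads are 22 mm wide; open, the fingers measure 114 mm over their backs; the gripper's body (76 mm by 85 mm) begins 54 mm behind the grasp point. The pads swing forward as they close: fully open they stand 13 mm farther back than shut.
Start: joints at [1.135, 0.307, 1.506, -0, 1.328, -0.073], TCP at [0.204, 0.538, 0.231] pointing down, gripper open.
Joint ranges: [-3.12, 3.12], [-1.05, 2.28], [0.14, 2.33], [-1.42, 4.57], [0.1, 2.73], [-2.68, 2.68]. Speed limits (rad/s): [2.57, 2.57, 3.14, 3.14, 3.14, 3.14].

INTERFACE

Orientations are given as a rotation vector (axis times angle).
In Python, from cell import robot, get_image, calibration, job, models gives the robot as it stands. The module is installed in compiled form; this text tells all that it offers.
- The arm moves only by the shell command python3 -m jog 'ROWS'. ROWS is JSON, a list of rows, each a list of 5 numbers: the finger opening in mm, from 0 to 85.4, then the shift along the world's x, y, z in mm, then the turn about the world's z in rad. In form: [[jaw, x, y, z, spin], ...]. A call has 1 to 5 rows; each row shifts and turns the commanded pose from where the row before left it; what a row does not reach is not made up. A row lasts 1/8 s, in which the tool goes at most 62.5 mm and 10.7 degrees, less where a joint would pass 70% of its speed; a pose out of reach is approached as far as the arm can. A call is refused whole if a number of a shift passes 62.5 or a number of a turn 0.188, either way. A call with a gripper value outside its range is refused whole. The fingers move at their own pace and stop on an object; the grip force is fixed at half the most. Time passes only in rows, so rows that do not move let the fingers close. It gives the time, the measured TCP pose, the force and the opening at its end, in the units of the state.
- robot.observe(): the state, without advancing time (a new reading comes with each control period).
- get_image(name): name is "side" or "top"; returns the picture (480x640x3 uint8, red, green, blue); there is no depth.
- calibration(name): a dict with "mtx" (3x3 intrinsics, pixels), "distortion" ([k1, k2, p1, p2, k3] as OpenCV has them; the pictures are not rectified), "world_from_camera" (4x4, takes a point from camera to world coordinates). Camera axes: x right, y down, z forward; pixel columns grow to the right and rows downward; lengths in m; the calibration is good to about 2 mm. A picture is of the moment at which its call begins. calibration takes no time and is no camera call.
- job.sign_off(): hands the job in, once; it reports no verdict.
Trained networks look in the newest picture that a camera, given by its name, has taken for a name from the list of things; names that differ only in an ending like _2 or _b are one class to them, and where a whole thing is asked for, a point or a joint stands for the part that bears it (a point fixed in the world has none). Each returns a list of dicts, best first, with "p" (0 to 1); they miss things now and then, are a little off and sometimes report something else, mostly with a low value. They report only what shows in the picture. A call takes as long as a camera call.
- models.regions_of(camera, name): "mask" (480x640 bool, what is visible of it).
- models.spot_point(camera, name): "xyz" ([x, y, z] in m, in world coordinates, good to about 4 mm: a listed point, or the origin of a listed thing).
The state is a dict: "time": time; "joints": joint angles; "qvel": joint speeds; "effort": joint torques, N m; "eef_pos": TCP position; "ee_rot": TCP orientation; "wrist_force": force on the tool from outside, world axes, zero at the start; "torque": the same for the moment, N m; "finger_gap": finger opening in m.
Only numpy, scipy, OpenCV 4.12 (cv2) and the standard library are available. Lean on these libraries where they do the work, as an engineer would, in place of code of your own. Each camera call takes 0.05 s, during which the arm holds its last target.

## Working session

There is one attempt and no reset: what is moved stays moved. The work goes in short steps, Python scripts to look and compute and a shell command to move; the robot and the scene stay as the last step left them, time stands still between calls to the robot, and variables do not carry over. Pictures are saved under pics/ and viewed, and the job is handed in when it is done.

```bash
mkdir -p pics; ls; python3 - <<'E'
from cell import robot,get_image,calibration,models
import cv2
o=robot.observe(); print(o)
for n in("side","top"):
    im=get_image(n); cv2.imwrite(f"pics/{n}0.png",im[:,:,::-1])
    c=calibration(n); print(n,c["mtx"],c["distortion"],c["world_from_camera"])
E
```

```text
pics
{'time': 0.0, 'joints': array([ 1.13449036e+00,  3.07509755e-01,  1.50768121e+00, -3.62874018e-05,
        1.32835994e+00, -7.35049764e-02]), 'qvel': array([-0.00065945,  0.0020338 ,  0.00114603,  0.00111593, -0.00156255,
        0.00192979]), 'effort': array([ 2.33247127e-03, -4.57536042e+01, -2.51920080e+01, -2.30844271e-04,
        1.32592898e-02, -7.66567268e-06]), 'eef_pos': array([0.20380908, 0.53692845, 0.23041429]), 'ee_rot': array([-1.5538964 ,  0.28509084, -0.2843653 ]), 'wrist_force': array([-0.28032728, -0.08816367,  0.27107461]), 'torque': array([-0.04758273, -0.0067354 ,  0.03742605]), 'finger_gap': 0.08536581511104852}
side [[544.96919821   0.         320.70701854]
 [  0.         544.96919821 239.06833752]
 [  0.           0.           1.        ]] [-0.11986004  0.          0.          0.          0.        ] [[-0.99738518 -0.0094109   0.07165353  0.44145858]
 [-0.07003379  0.37053865 -0.92617297  0.8015987 ]
 [-0.01783428 -0.92876937 -0.37022884  0.43035263]
 [ 0.          0.          0.          1.        ]]
top [[595.30146726   0.         322.93526971]
 [  0.         595.30146726 235.90433186]
 [  0.           0.           1.        ]] [-0.0038784  0.         0.         0.         0.       ] [[ 0.02217623 -0.98067695  0.1943732   0.31543907]
 [-0.99972207 -0.02019672  0.01216015  0.01938586]
 [-0.00799948 -0.19458885 -0.98085228  1.07273082]
 [ 0.          0.          0.          1.        ]]
```

View pics/top0.png

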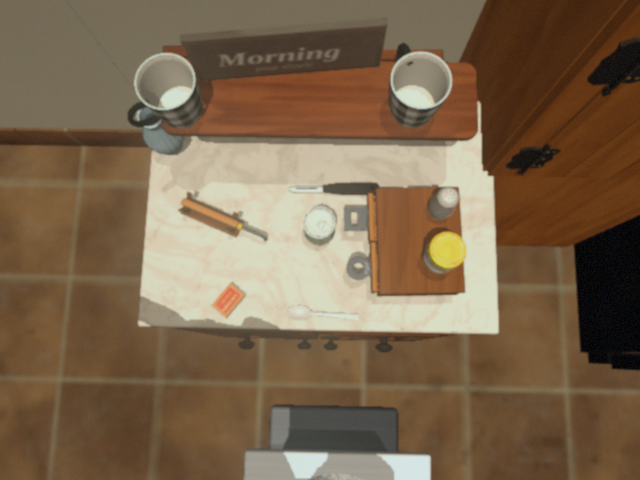

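View pics/side0.png

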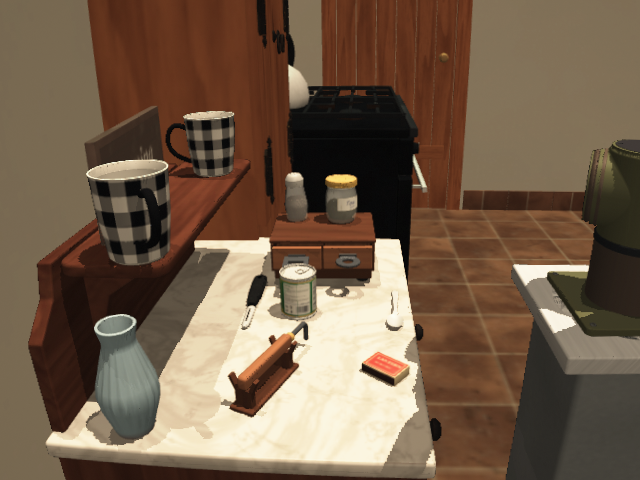

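```bash
python3 - <<'E'
from cell import models
import numpy as np
for n in["tray_box","hook_grip","hook_tip","rest_seat","ring_hole","ring_floor","slot_hole","matchbox_mid","tin_mid","jar_mid","shaker_mid","teaspoon","peeler"]:
    for c in("top","side"):
        r=models.spot_point(c,n)
        print(n,c,[(np.round(q["xyz"],4).tolist(),round(q["p"],2)) for q in r[:2]])
E
```

```text
tray_box top [([0.5088, -0.1288, 0.0002], 0.56)]
tray_box side [([0.6172, 0.0161, 0.0033], 0.71), ([0.5121, -0.1343, 0.0028], 0.58)]
hook_grip top [([0.5531, 0.2344, 0.0369], 0.56)]
hook_grip side [([0.5582, 0.2303, 0.0387], 0.72)]
hook_tip top [([0.5148, 0.1376, 0.0092], 0.78)]
hook_tip side [([0.5146, 0.1418, 0.0109], 0.96)]
rest_seat top [([0.5591, 0.2412, 0.0381], 0.91)]
rest_seat side [([0.5601, 0.2414, 0.0379], 0.92)]
ring_hole top [([0.4588, -0.0271, 0.0588], 0.7)]
ring_hole side [([0.4609, -0.0332, 0.0595], 0.74)]
ring_floor top [([0.5572, 0.2345, 0.0348], 0.24)]
ring_floor side [([0.4655, -0.1075, 0.0387], 0.97)]
slot_hole top [([0.5489, -0.0187, 0.0595], 0.66)]
slot_hole side [([0.5486, -0.0233, 0.0546], 0.69)]
matchbox_mid top [([0.4074, 0.2003, 0.0054], 0.82), ([0.55, -0.02, 0.0573], 0.74)]
matchbox_mid side [([0.4095, 0.1986, 0.0125], 0.74), ([0.4609, -0.03, 0.0607], 0.33)]
tin_mid top [([0.537, 0.0388, 0.0322], 0.56), ([0.5491, -0.0193, 0.0618], 0.21)]
tin_mid side [([0.5375, 0.0399, 0.0347], 0.86)]
jar_mid top [([0.4706, -0.1604, 0.1275], 0.93)]
jar_mid side [([0.4771, -0.1623, 0.1263], 0.85)]
shaker_mid top []
shaker_mid side [([0.5629, -0.1653, 0.1312], 0.78), ([0.3887, 0.0282, -0.0032], 0.52)]
teaspoon top [([0.3854, 0.0281, -0.001], 0.58), ([0.5134, 0.1355, 0.0104], 0.47)]
teaspoon side [([0.3864, 0.0285, 0.0016], 0.51)]
peeler top [([0.6148, 0.019, -0.0039], 0.61)]
peeler side [([0.6167, 0.0162, 0.0018], 0.84), ([0.561, 0.2419, 0.0389], 0.47)]
```

The top view shows the hook in its rest (handle about (181,205) to (240,228), tip near (265,238)). The ring tab is at (358,266), the slot tab at (355,217), the tin at (320,224) and the matchbox at (229,299). Next I'll enlarge the parts I need.

```bash
cat > h.py <<'E'
import numpy as np,cv2
from cell import robot,get_image,calibration,models
def px2w(n,uv,z):
    c=calibration(n);uv=np.array(uv,float).reshape(-1,1,2)
    r=cv2.undistortPoints(uv,c["mtx"],c["distortion"]).reshape(-1,2)
    r=np.c_[r,np.ones(len(r))];T=c["world_from_camera"]
    d=r@T[:3,:3].T;o=T[:3,3]
    return o+d*((z-o[2])/d[:,2])[:,None]
def w2px(n,P):
    c=calibration(n);T=np.linalg.inv(c["world_from_camera"])
    return cv2.projectPoints(np.array(P,float).reshape(-1,3),cv2.Rodrigues(T[:3,:3])[0],T[:3,3],c["mtx"],np.array(c["distortion"]))[0].reshape(-1,2)
def crop(im,x0,y0,x1,y1,k,f):
    a=cv2.resize(im[y0:y1,x0:x1,::-1],None,fx=k,fy=k,interpolation=cv2.INTER_CUBIC)
    for x in range((x0+9)//10*10,x1,10): cv2.putText(a,str(x),((x-x0)*k,8),0,.3,(0,0,255)); cv2.line(a,((x-x0)*k,10),((x-x0)*k,16),(0,0,255))
    for y in range((y0+9)//10*10,y1,10): cv2.putText(a,str(y),(0,(y-y0)*k+4),0,.3,(0,0,255))
    cv2.imwrite(f,a)
def tcp():
    o=robot.observe();R=cv2.Rodrigues(np.array(o["ee_rot"]))[0]
    return o,R
E
python3 - <<'E'
from h import *
im=cv2.imread("pics/top0.png")[:,:,::-1]
crop(im,170,180,290,250,6,"pics/c1.png"); crop(im,200,270,260,320,8,"pics/c2.png"); crop(im,330,180,470,300,5,"pics/c3.png")
im=cv2.imread("pics/side0.png")[:,:,::-1]
crop(im,260,220,420,320,5,"pics/c4.png"); crop(im,225,310,325,415,5,"pics/c5.png")
for n in["matchbox_mid","hook_grip","ring_tray"]:
    r=models.regions_of("top",n)
    for q in r[:2]:
        m=q["mask"].astype(np.uint8); c,_=cv2.findContours(m,0,1); c=max(c,key=cv2.contourArea); print(n,q["p"],m.sum(),cv2.minAreaRect(c),cv2.boxPoints(cv2.minAreaRect(c)).tolist())
o,R=tcp();print(R)
E
```

```text
matchbox_mid 0.57 653 ((227.8565216064453, 299.552978515625), (21.43015480041504, 31.826061248779297), 43.15238952636719) [[209.15589904785156, 303.8336486816406], [230.9230499267578, 280.6153259277344], [246.55714416503906, 295.2723083496094], [224.7899932861328, 318.4906311035156]]
hook_grip 0.93 596 ((223.41383361816406, 218.53448486328125), (92.57105255126953, 8.272306442260742), 23.198591232299805) [[179.24139404296875, 204.10345458984375], [182.50003051757812, 196.5], [267.5862731933594, 232.96551513671875], [264.32763671875, 240.5689697265625]]
hook_grip 0.41 742 ((361.30828857421875, 267.3653564453125), (50.0380744934082, 30.766231536865234), 88.21009063720703) [[345.1512145996094, 242.83901977539062], [375.9024353027344, 241.87802124023438], [377.4653625488281, 291.8916931152344], [346.7141418457031, 292.8526916503906]]
ring_tray 0.75 744 ((362.0, 267.5), (49.0, 30.0), 90.0) [[347.0, 243.0], [377.0, 243.0], [377.0, 292.0], [347.0, 292.0]]
ring_tray 0.23 726 ((223.54312133789062, 218.73275756835938), (94.0154037475586, 9.585369110107422), 23.198589324951172) [[178.44830322265625, 204.6206817626953], [182.22415161132812, 195.8103485107422], [268.637939453125, 232.84483337402344], [264.8620910644531, 241.65516662597656]]
[[ 9.34914031e-01  3.50679920e-05  3.54874277e-01]
 [-3.54874278e-01  1.28818634e-05  9.34914032e-01]
 [ 2.82141158e-05 -9.99999999e-01  2.44881632e-05]]
```

View pics/c1.png

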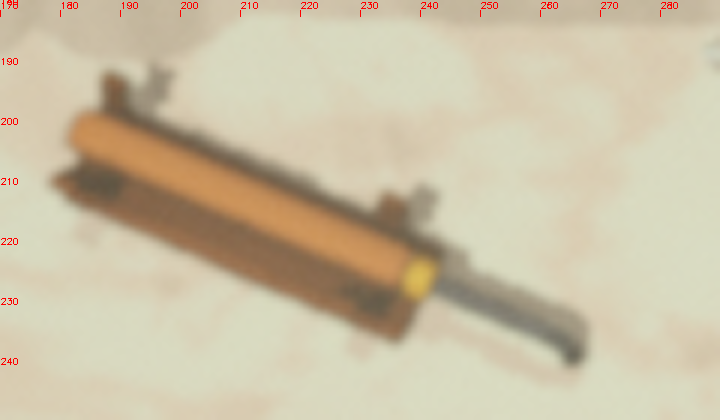

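View pics/c2.png

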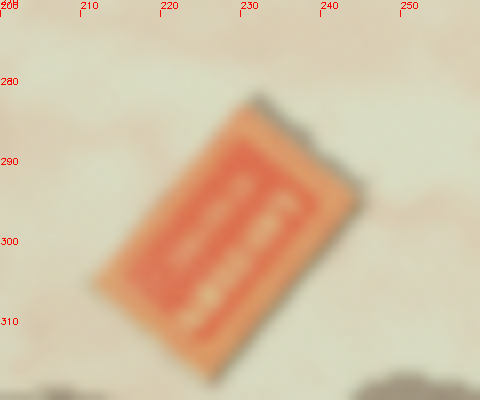

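View pics/c3.png

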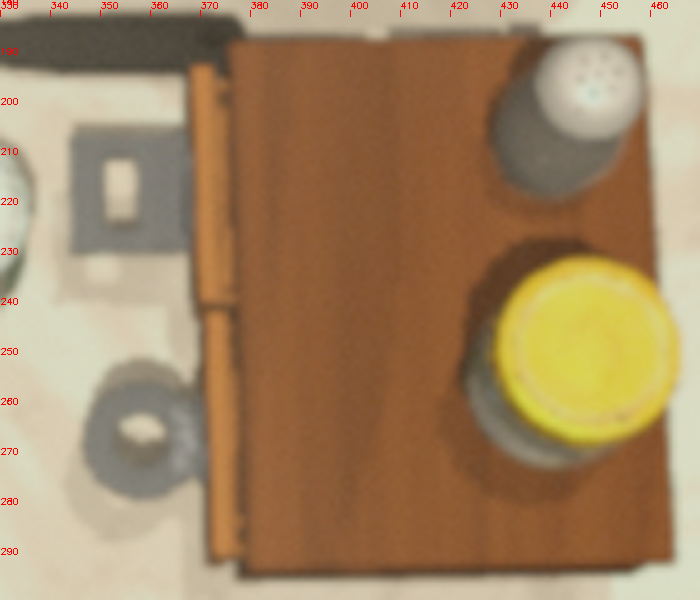

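View pics/c4.png

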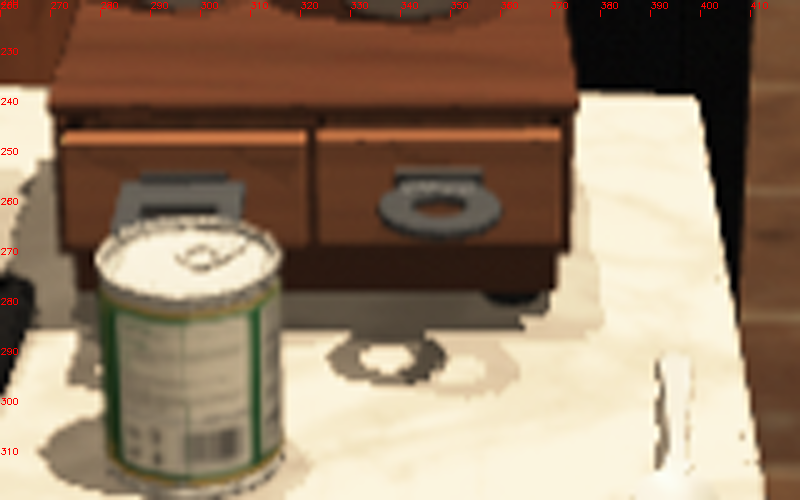

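View pics/c5.png

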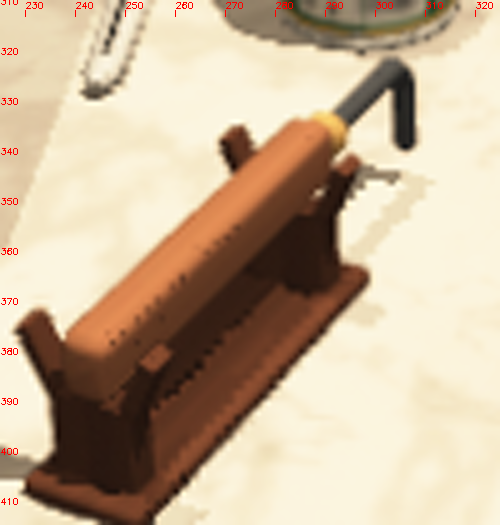

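```bash
python3 - <<'E'
from h import *
from scipy.optimize import least_squares
f=lambda v:np.round(v*1000,1).tolist()
C3=lambda a:[(330+x/5,180+y/5) for x,y in a]
C2=lambda a:[(200+x/8,270+y/8) for x,y in a]
C1=lambda a:[(170+x/6,180+y/6) for x,y in a]
C4=lambda a:[(260+x/5,220+y/5) for x,y in a]
C5=lambda a:[(225+x/5,310+y/5) for x,y in a]
b=px2w("top",C3([(232,40),(245,572),(672,560),(640,37)]),.085);print("box",f(b),np.linalg.norm(b-np.roll(b,-1,0),axis=1))
print("ring outer ctr top",f(px2w("top",C3([(142,438)]),.060)),"slot",f(px2w("top",C3([(121,190)]),.06)))
print("ring side",f(px2w("side",C4([(440,206)]),.060)))
print("panel top front ring", f(px2w("top",C3([(203,310),(208,562),(190,65),(198,305)]),.0745)))
m=px2w("top",C2([(250,98),(362,187),(212,378),(95,285)]),.014);print("mb",f(m),f(m.mean(0)),np.linalg.norm(m-np.roll(m,-1,0),axis=1))
obs=[("top",C1([(81,128)])[0],(-56,0,9)),("top",C1([(573,352)])[0],(105,0,0)),("side",C5([(391,63)])[0],(103,0,2)),("side",C5([(405,150)])[0],(105,0,-30)),("side",C5([(92,348)])[0],(-56,0,9)),("top",C1([(415,277)])[0],(56,0,6))]
def res(p):
    c,s=np.cos(p[2]),np.sin(p[2]);r=[]
    for n,uv,q in obs:
        P=[p[0]+(c*q[0]-s*q[1])/1e3,p[1]+(s*q[0]+c*q[1])/1e3,.039+q[2]/1e3]
        r+=list(w2px(n,P)[0]-uv)
    return r
s=least_squares(res,[.558,.236,-2]);print("hook",s.x,np.round(s.fun,1), "tip",s.x[:2]+.105*np.array([np.cos(s.x[2]),np.sin(s.x[2])]))
E
```

```text
box [[596.9, -58.3, 85.0], [414.2, -63.5, 85.0], [421.2, -205.0, 85.0], [600.8, -198.3, 85.0]] [0.18278548 0.1416173  0.17971616 0.140008  ]
ring outer ctr top [[462.0, -30.1, 60.0]] slot [[549.1, -21.9, 60.0]]
ring side [[460.7, -26.9, 60.0]]
panel top front ring [[504.3, -49.7, 74.5], [418.4, -52.0, 74.5], [590.7, -44.7, 74.5], [506.0, -48.0, 74.5]]
mb [[437.4, 194.5, 14.0], [418.1, 168.5, 14.0], [375.2, 199.7, 14.0], [395.1, 226.8, 14.0]] [406.4, 197.4, 14.0] [0.03240964 0.0530371  0.03361156 0.05324482]
hook [ 0.55499241  0.23305342 -1.9459824 ] [-2.1  0.3 -0.8 -1.8  1.8 -2.   0.3 -0.7 -0.4 -1.3 -0.2 -0.5] tip [0.51651562 0.13535728]
```

```bash
python3 - <<'E'
from h import *
for n in("top","side"):
    im=cv2.imread(f"pics/{n}0.png"); k=4 
    x0,y0,x1,y1=(170,180,290,250) if n=="top" else (225,310,325,415)
    k=6 if n=="top" else 5
    a=cv2.resize(im[y0:y1,x0:x1],None,fx=k,fy=k,interpolation=cv2.INTER_CUBIC)
    def line(P,col):
        u=((w2px(n,P)-[x0,y0]+.5)*k).astype(int); cv2.polylines(a,[u.reshape(-1,1,2)],True,col,1)
    def tf(c,yaw,L):
        L=np.array(L,float)/1e3; return np.c_[c[0]+np.cos(yaw)*L[:,0]-np.sin(yaw)*L[:,1],c[1]+np.sin(yaw)*L[:,0]+np.cos(yaw)*L[:,1],.039+L[:,2]]
    c,y=(.555,.2335),-1.946
    line(tf(c,y,[(-56,-7,9),(56,-7,9),(56,7,9),(-56,7,9)]),(255,0,0)); line(tf(c,y,[(-56,0,0),(105,0,0),(105,0,-30),(105,0,0)]),(255,255,0))
    c,y=(.5585,.240),-1.946
    line(tf(c,y,[(-58,-17,-33),(58,-17,-33),(58,17,-33),(-58,17,-33)]),(0,255,0))
    cv2.imwrite(f"pics/ov_{n}.png",a)
E
```

```text
(no output)
```

View pics/ov_top.png

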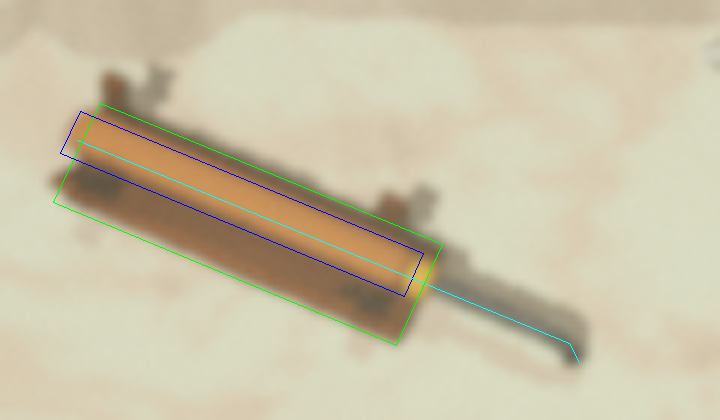

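View pics/ov_side.png

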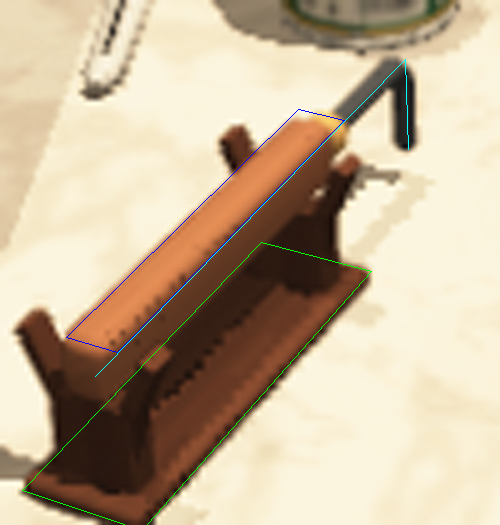

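```bash
python3 - <<'E'
from h import *
from scipy.optimize import least_squares
C1=lambda x,y:(170+x/6-.5,180+y/6-.5)
C5=lambda x,y:(225+x/5-.5,310+y/5-.5)
# prong tops z=46 ; local y unknown half w ; which side: local y left of axis
obs=[("top",C1(113,85),-46,1),("top",C1(392,207),46,1),("side",C5(35,320),-46,1),("side",C5(155,358),-46,-1),("side",C5(237,138),46,1),("side",C5(350,163),46,-1)]
def res(p,sg):
    c,s=np.cos(p[2]),np.sin(p[2]);r=[]
    for n,uv,x,y in obs:
        y=y*sg*.018;x=x/1e3
        r+=list(w2px(n,[p[0]+c*x-s*y,p[1]+s*x+c*y,.044])[0]-uv)
    return r
for sg in(1,-1):
    s=least_squares(res,[.558,.236,-1.95],args=(sg,));print(s.x,s.cost,np.round(s.fun,1))
E
```

```text
[ 0.55829199  0.23700149 -1.97057831] 4.742458040513194 [ 1.4 -0.7  1.1 -0.6 -0.3  0.6  1.   1.1 -0.4  0.1  0.6  1.5]
[ 0.56598934  0.22691627 -2.10599893] 1421.0555112562363 [ -1.1   9.4  -4.8  15.7  14.6   2.8 -31.4 -14.7  21.2   4.3 -22.7  -8.7]
```

```bash
python3 -m jog '[[60,39,-33.5,0,-0.177],[60,39,-33.5,0,-0.177],[60,39,-33.5,0,-0.177],[60,39,-33.5,0,-0.177],[60,39,-33.5,0,-0.177]]'; python3 -m jog '[[60,39,-33.5,-20,-0.177],[60,39,-33.5,-30,-0.177],[60,39,-33.5,-30,-0.177],[60,40,-34,-30,-0.177],[60,0,0,0,0]]'
```

```text
time: 2.17
eef_pos: [0.4003, 0.369, 0.2315]
ee_rot: [-1.342, 0.972, -0.972]
wrist_force: [0.9, 0.5, -0.6]
finger_gap: 0.0599
time: 2.8
eef_pos: [0.5575, 0.2324, 0.1185]
ee_rot: [-1.003, 1.491, -1.491]
wrist_force: [-1.1, 0.4, 0.5]
finger_gap: 0.0599
```

```bash
python3 - <<'E'
from h import *
o,R=tcp(); print(o["time"],o["eef_pos"],o["joints"],"jaw yaw",np.arctan2(R[1,2],R[0,2]))
im=get_image("side"); crop(im,190,230,390,420,4,"pics/s1.png")
im=get_image("top"); cv2.imwrite("pics/t1.png",im[:,:,::-1])
E
```

```text
2.8 [0.55754481 0.2323911  0.11849216] [ 3.25565264e-01  4.49453570e-01  1.58753345e+00 -1.03545481e-03
  1.10827091e+00  7.16071274e-01] jaw yaw -0.3900456304848338
```

View pics/s1.png

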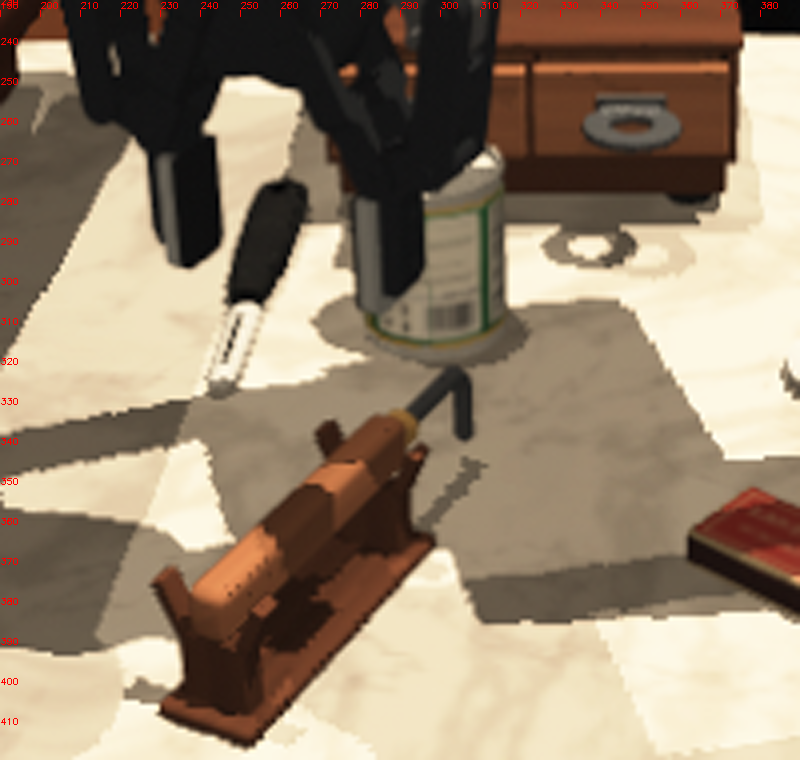

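The fingers straddle the handle (tips at about (235,295) and (283,305)), so I'm going down.

```bash
python3 -m jog '[[60,-1.5,1.5,-40,0],[60,0,0,-40,0],[60,0,0,-17,0],[10,0,0,0,0],[10,0,0,0,0]]'; python3 -m jog '[[10,0,0,0,0],[10,0,0,0,0],[10,0,0,0,0]]'; python3 - <<'E'
from h import *
o,R=tcp(); print(o["time"],o["eef_pos"],o["finger_gap"],o["wrist_force"])
im=get_image("side"); crop(im,190,230,390,420,4,"pics/s2.png")
E
```

```text
time: 3.52
eef_pos: [0.5557, 0.238, 0.0259]
ee_rot: [-0.999, 1.485, -1.486]
wrist_force: [0.4, -0.3, 0.1]
finger_gap: 0.0243
time: 3.9
eef_pos: [0.5572, 0.2376, 0.0264]
ee_rot: [-0.996, 1.484, -1.487]
wrist_force: [2.3, -1.5, 6.1]
finger_gap: 0.0123
3.9 [0.55720941 0.23763482 0.02640771] 0.012278001744499258 [ 2.25005448 -1.51011249  6.08174039]
```

View pics/s2.png

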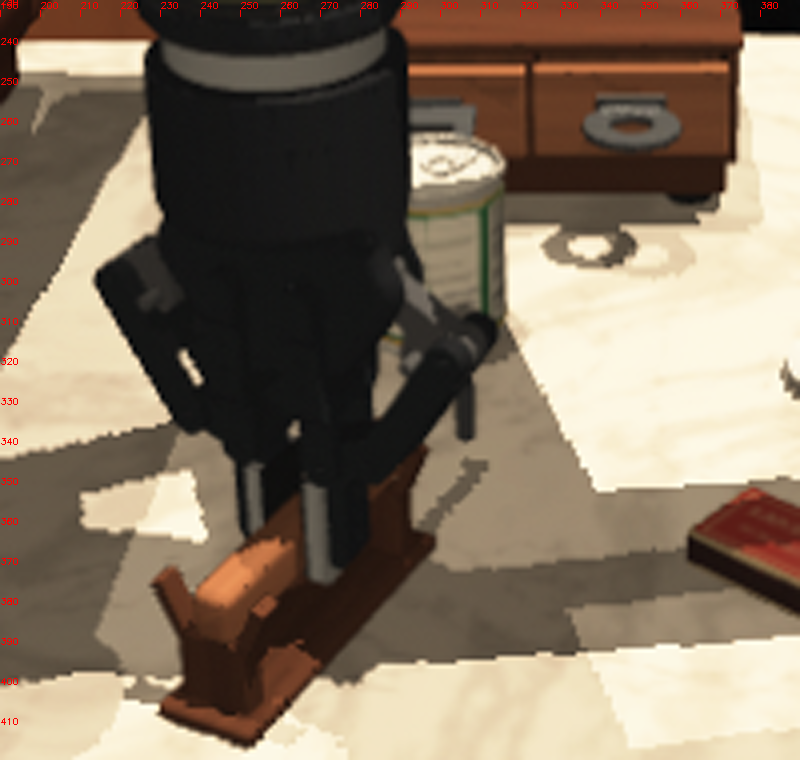

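Handle pinched between the pads in line with the fork gap. Lifting slowly.

```bash
python3 -m jog '[[10,0,0,0,0],[10,0,0,10,0],[10,0,0,20,0],[10,0,0,40,0],[10,0,0,10,0]]';  python3 -m jog '[[10,0,0,10,0],[10,0,0,0,0]]'; python3 - <<'E'
from h import *
o,R=tcp(); print(o["time"],o["eef_pos"],o["finger_gap"],o["wrist_force"],"yaw",np.arctan2(R[1,2],R[0,2]))
im=get_image("side"); crop(im,190,200,390,390,4,"pics/s3.png")
for c in("top","side"):
  get_image(c)
  for n in("hook_tip","hook_grip","rest_seat"):print(c,n,[(np.round(q["xyz"],4).tolist(),round(q["p"],2)) for q in models.spot_point(c,n)[:2]])
E
```

```text
time: 4.58
eef_pos: [0.5554, 0.2376, 0.1069]
ee_rot: [-0.998, 1.486, -1.487]
wrist_force: [-0.4, -0.6, -1.1]
finger_gap: 0.0129
time: 4.82
eef_pos: [0.5542, 0.237, 0.1142]
ee_rot: [-1.002, 1.487, -1.487]
wrist_force: [-0.5, 0.5, -0.8]
finger_gap: 0.0128
4.825 [0.55423565 0.23702261 0.11421328] 0.012765800044241103 [-0.48562478  0.49336163 -0.7737509 ] yaw -0.38498571977597057
top hook_tip []
top hook_grip [([0.554, 0.234, 0.1236], 0.94), ([0.4091, 0.199, 0.0066], 0.42)]
top rest_seat [([0.5582, 0.2412, 0.0371], 0.94)]
side hook_tip [([0.5107, 0.1402, 0.0971], 0.55)]
side hook_grip []
side rest_seat [([0.5606, 0.2418, 0.0398], 0.96)]
```

View pics/s3.png

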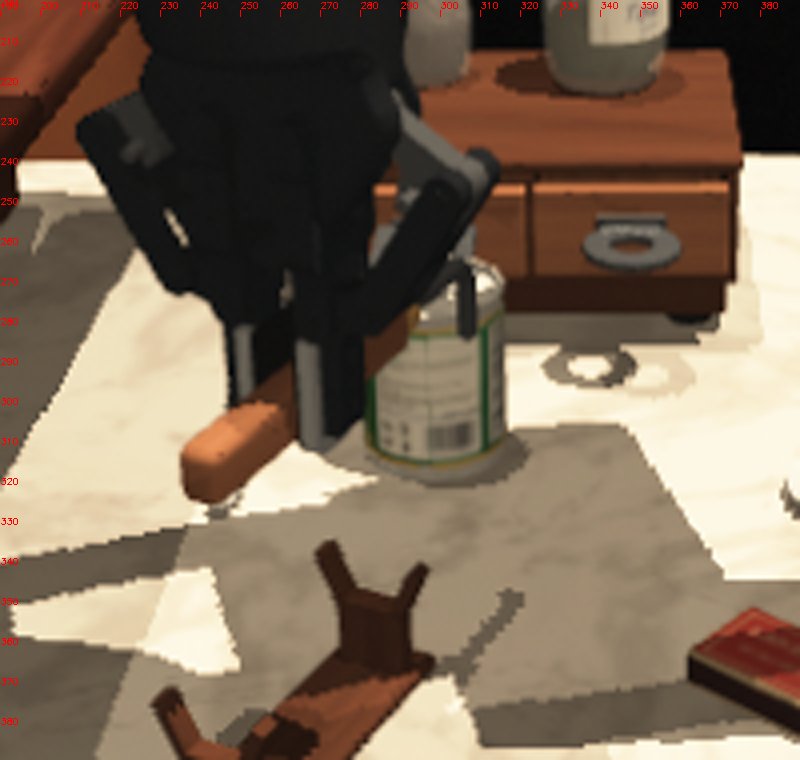

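```bash
python3 -m jog '[[10,-24,-39,0,0.103],[10,-24,-39,0,0.103],[10,-24,-39,0,0.103],[10,-24,-39,0,0.104],[10,0,0,0,0]]';  python3 -m jog '[[10,0,0,0,0],[10,0,0,0,0]]'; cat > look.py <<'E'
from h import *
import sys
k=sys.argv[1]
o,R=tcp(); print(o["time"],o["eef_pos"],o["finger_gap"],o["wrist_force"],"yaw",np.arctan2(R[1,2],R[0,2]))
im=get_image("side"); crop(im,260,200,420,320,5,f"pics/s{k}.png")
im=get_image("top"); crop(im,290,180,410,300,5,f"pics/t{k}.png")
E
python3 look.py 4
```

```text
time: 5.9
eef_pos: [0.4557, 0.0791, 0.1141]
ee_rot: [-1.224, 1.192, -1.19]
wrist_force: [-0.3, 0.7, -1.2]
finger_gap: 0.0124
time: 6.15
eef_pos: [0.4599, 0.0819, 0.1145]
ee_rot: [-1.221, 1.187, -1.189]
wrist_force: [-0.4, -0.3, 0.3]
finger_gap: 0.0122
6.15 [0.45994332 0.08187369 0.1145223 ] 0.012193141433350615 [-0.43615497 -0.27618608  0.28690589] yaw 0.028355042829407887
```

View pics/s4.png

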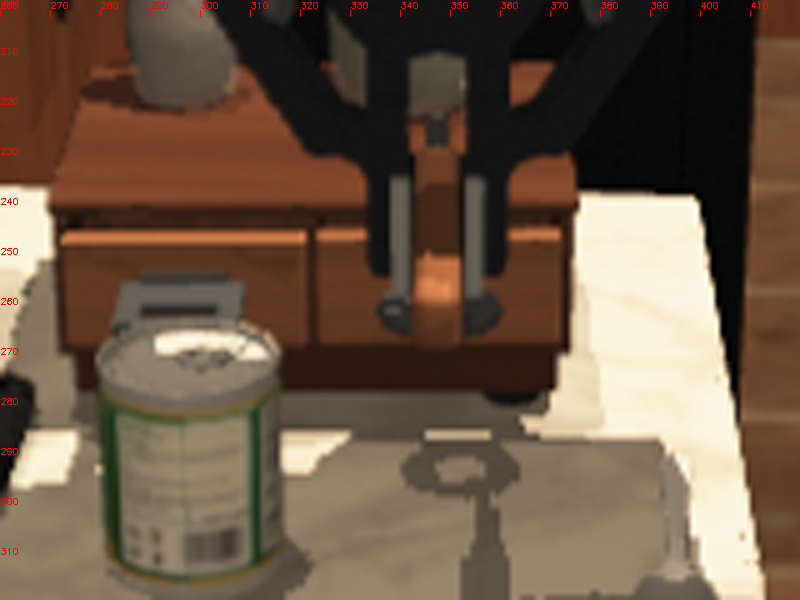

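View pics/t4.png

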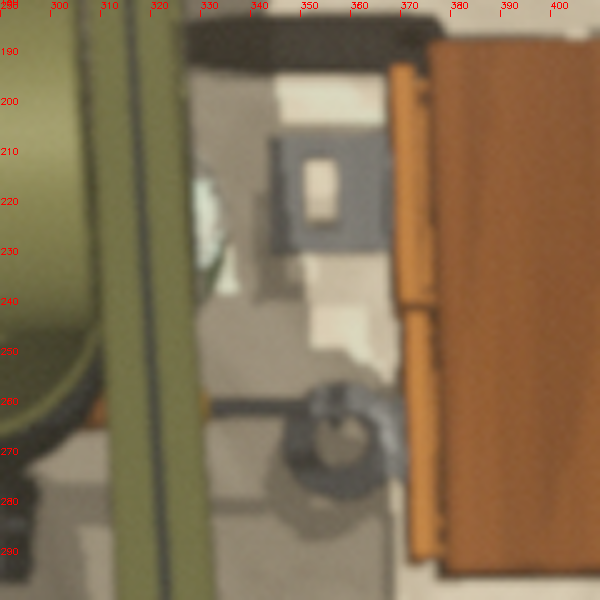

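```bash
python3 - <<'E'
from h import *
C=lambda x,y:(290+x/5-.5,180+y/5-.5)
f=lambda v:np.round(v*1000,1).tolist()
print("shank",f(px2w("top",[C(230,408),C(290,407),C(350,403)],.127)))
print("ring hole",f(px2w("top",[C(341,440)],.0585)), "ring outer",f(px2w("top",[C(341,440)],.06)))
print("side hole",f(px2w("side",[(260+440/5-.5,220+206/5-.5)],.06)))
for P in([.463,-.028,.0975],[.463,-.028,.1275],[.4615,-.029,.06]): print(w2px("top",P),(w2px("top",P)-[290,180]+.5)*5)
E
```

```text
shank [[462.0, 10.0, 127.0], [462.8, -9.2, 127.0], [464.5, -28.5, 127.0]]
ring hole [[462.3, -29.0, 58.5]] ring outer [[462.1, -28.9, 60.0]]
side hole [[461.6, -28.9, 60.0]]
[[358.26963248 263.72407105]] [[343.84816241 421.12035524]]
[[359.2085656  260.94312762]] [[348.54282802 407.2156381 ]]
[[357.74559009 267.85344906]] [[341.22795045 441.76724528]]
```

```bash
python3 -m jog '[[10,-1.5,0,-28,0],[10,0,0,0,0],[10,0,0,0,0]]'; python3 - <<'E'
from h import *
o,R=tcp(); print(o["time"],o["eef_pos"],o["finger_gap"],o["wrist_force"],"yaw",np.arctan2(R[1,2],R[0,2]))
im=get_image("top"); crop(im,325,245,385,295,12,"pics/t5.png")
im=get_image("side"); crop(im,310,200,390,280,8,"pics/s5.png")
E
```

```text
time: 6.62
eef_pos: [0.4575, 0.0814, 0.0865]
ee_rot: [-1.223, 1.188, -1.188]
wrist_force: [-0.3, 0.2, 0.1]
finger_gap: 0.0131
6.625 [0.45749973 0.08142889 0.08654509] 0.013101592645231658 [-0.30857906  0.16727671  0.14734917] yaw 0.028556348315181876
```

View pics/t5.png

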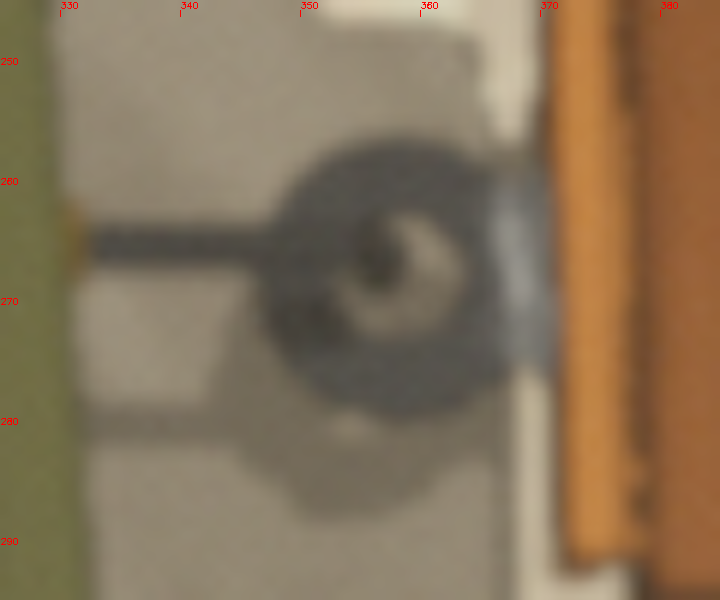

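View pics/s5.png

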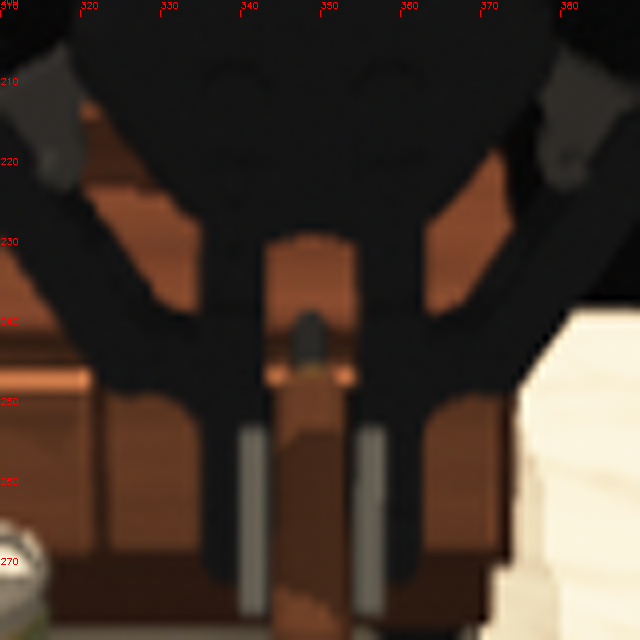

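```bash
python3 - <<'E'
from h import *
C=lambda x,y:(325+x/12-.5,245+y/12-.5)
f=lambda v:np.round(v*1000,1).tolist()
print("shank",f(px2w("top",[C(120,243),C(240,243)],.099)),"bend",f(px2w("top",[C(378,245)],.099)),"tip?",f(px2w("top",[C(382,262)],.0695)))
print("ring outer",f(px2w("top",[C(397,278)],.06)),"hole",f(px2w("top",[C(402,273)],.0575)))
E
```

```text
shank [[460.2, 11.3, 99.0], [460.6, -5.2, 99.0]] bend [[460.7, -24.2, 99.0]] tip? [[462.7, -26.1, 69.5]]
ring outer [[461.8, -28.7, 60.0]] hole [[462.9, -29.5, 57.5]]
```

```bash
python3 -m jog '[[10,1,-4,0,0],[10,0,0,0,0],[10,0,0,-8,0],[10,0,0,-8,0],[10,0,0,0,0]]';python3 -m jog '[[10,0,0,-7,0],[10,0,0,0,0],[10,0,0,0,0]]'; python3 - <<'E'
from h import *
o,R=tcp(); print(o["time"],o["eef_pos"],o["finger_gap"],o["wrist_force"],"yaw",np.arctan2(R[1,2],R[0,2]))
im=get_image("top"); crop(im,325,245,385,295,12,"pics/t6.png")
im=get_image("side"); crop(im,300,200,400,300,8,"pics/s6.png")
E
```

```text
time: 7.35
eef_pos: [0.4572, 0.077, 0.0693]
ee_rot: [-1.224, 1.19, -1.188]
wrist_force: [0.4, -0.6, -0.5]
finger_gap: 0.0129
time: 7.72
eef_pos: [0.4581, 0.0771, 0.0633]
ee_rot: [-1.222, 1.189, -1.188]
wrist_force: [0.4, -0.2, 0.1]
finger_gap: 0.0129
7.725 [0.45809936 0.07707906 0.06325128] 0.012889082167879349 [ 0.4317803  -0.24260034  0.11103915] yaw 0.028037902687680426
```

View pics/t6.png

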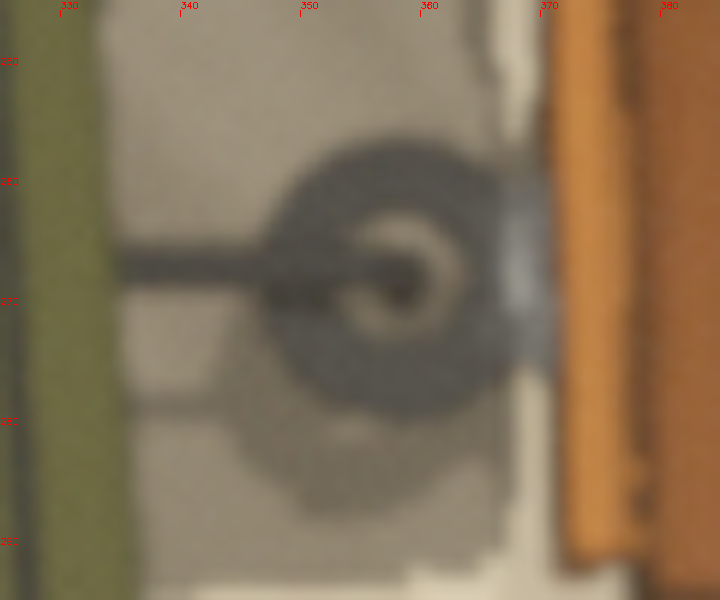

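View pics/s6.png

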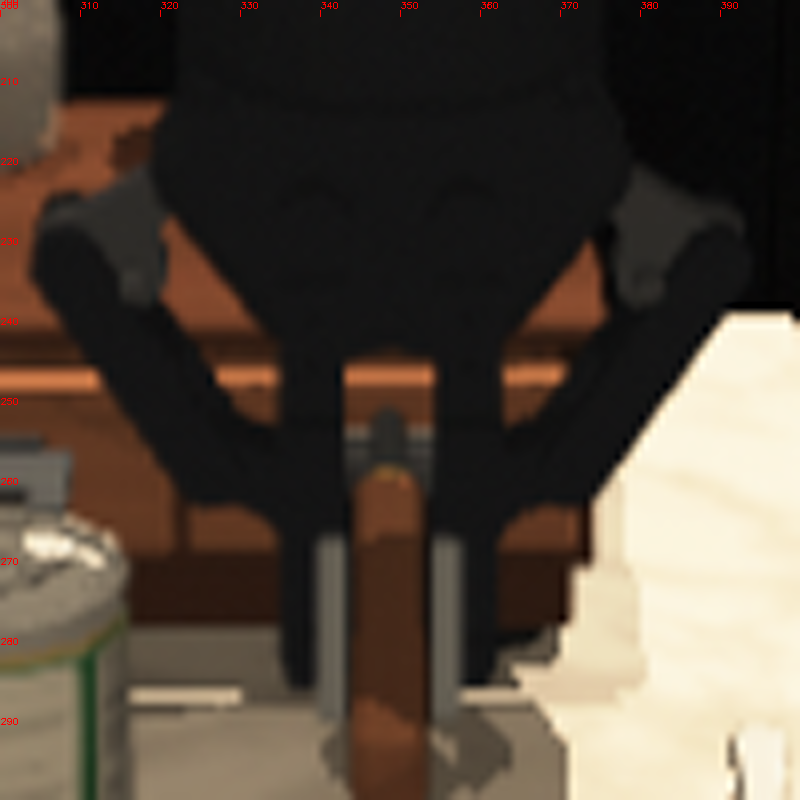

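The tip sits centred in the ring hole, about 14 mm below its upper face, with no contact force. Pulling.

```bash
python3 -m jog '[[10,0,6,0,0],[10,-0.5,15,0,0],[10,-0.5,18,0,0],[10,-0.5,18,0,0],[10,-0.5,18,0,0]]';python3 -m jog '[[10,-0.5,18,0,0],[10,-0.5,12,0,0],[10,0,4,0,0],[10,0,0,0,0],[10,0,0,0,0]]'; python3 - <<'E'
from h import *
o,R=tcp(); print(o["time"],o["eef_pos"],o["finger_gap"],o["wrist_force"],"yaw",np.arctan2(R[1,2],R[0,2]))
im=get_image("top"); crop(im,260,220,380,300,6,"pics/t7.png")
E
```

```text
time: 8.45
eef_pos: [0.4556, 0.1532, 0.0633]
ee_rot: [-1.223, 1.188, -1.188]
wrist_force: [-0.0, -1.5, -0.1]
finger_gap: 0.0125
time: 9.07
eef_pos: [0.4555, 0.186, 0.0634]
ee_rot: [-1.221, 1.188, -1.189]
wrist_force: [-0.2, -0.6, -0.4]
finger_gap: 0.0128
9.075 [0.45545128 0.18596212 0.06341981] 0.012825760172177772 [-0.20352486 -0.59687888 -0.42536059] yaw 0.027630406221778654
```

View pics/t7.png

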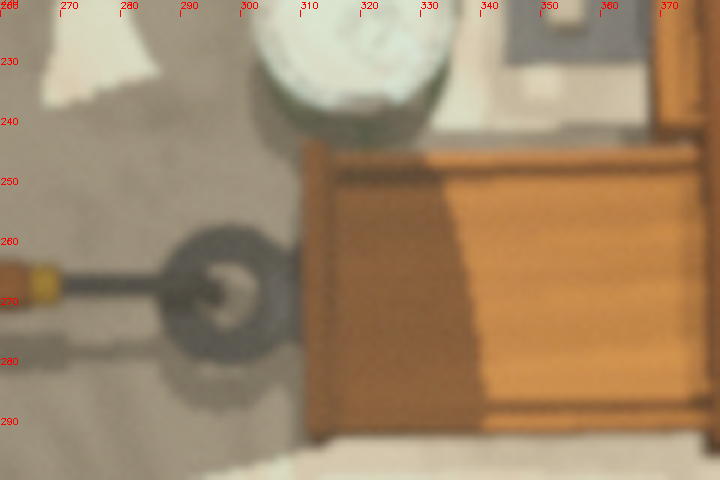

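The tray has followed to about 103 mm out and is still free. I'll continue to the stop.

```bash
python3 -m jog '[[10,0,3,0,0],[10,0,2,0,0],[10,0,0,0,0]]';python3 -m jog '[[10,0,2,0,0],[10,0,0,0,0]]';python3 -m jog '[[10,0,2,0,0],[10,0,0,0,0]]'
```

```text
time: 9.5
eef_pos: [0.4549, 0.1905, 0.0632]
ee_rot: [-1.224, 1.188, -1.189]
wrist_force: [0.5, -3.7, -1.0]
finger_gap: 0.0127
time: 9.75
eef_pos: [0.4545, 0.1908, 0.0628]
ee_rot: [-1.227, 1.186, -1.189]
wrist_force: [1.3, -9.4, -2.2]
finger_gap: 0.0126
time: 10.0
eef_pos: [0.4541, 0.1911, 0.0625]
ee_rot: [-1.231, 1.184, -1.19]
wrist_force: [2.5, -15.2, -2.3]
finger_gap: 0.0126
```

Force builds to 15 N, so the tray is at the stop. I'll relieve it, lift out and measure.

```bash
python3 -m jog '[[10,0.5,-5,0,0],[10,0,-3,0,0],[10,0,0,0,0],[10,0,0,12,0],[10,0,0,20,0]]';python3 -m jog '[[10,0,0,25,0],[10,0,0,0,0],[10,0,0,0,0]]'; python3 - <<'E'
from h import *
o,R=tcp(); print(o["time"],o["eef_pos"],o["finger_gap"],o["wrist_force"],"yaw",np.arctan2(R[1,2],R[0,2]))
im=get_image("top"); crop(im,260,220,380,300,6,"pics/t8.png")
im=get_image("side"); crop(im,240,200,440,350,4,"pics/s8.png")
E
```

```text
time: 10.62
eef_pos: [0.4551, 0.1873, 0.0958]
ee_rot: [-1.223, 1.189, -1.188]
wrist_force: [-0.5, -0.7, -0.2]
finger_gap: 0.0126
time: 11.0
eef_pos: [0.4553, 0.1872, 0.1203]
ee_rot: [-1.222, 1.188, -1.188]
wrist_force: [0.4, 0.3, -0.8]
finger_gap: 0.0127
11.0 [0.45533518 0.18718803 0.12031719] 0.012734122977646612 [ 0.36338508  0.25779288 -0.82155406] yaw 0.028169668294525715
```

View pics/t8.png

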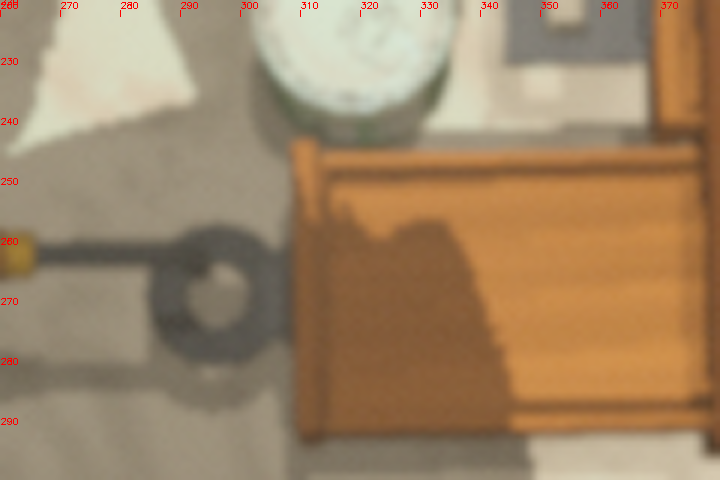

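View pics/s8.png

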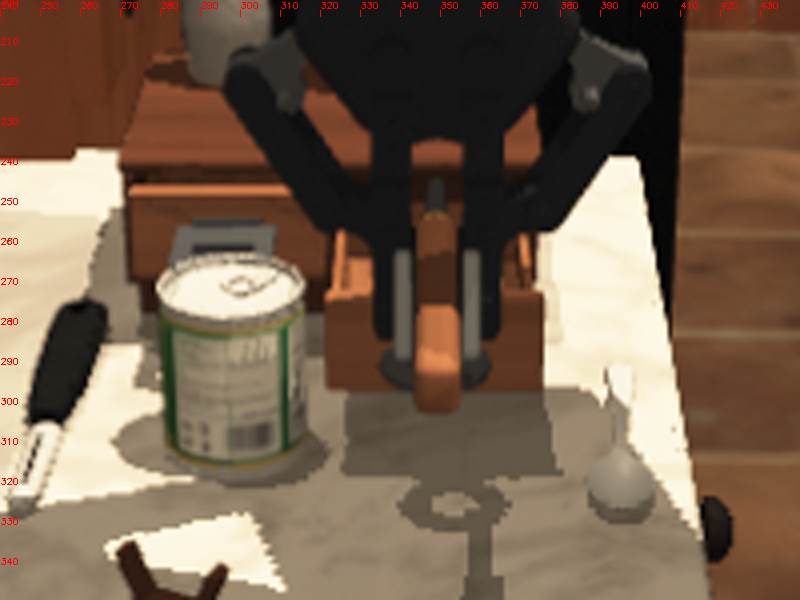

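The tip is clear of the ring and the tray is fully out. Carrying the hook back over its rest.

```bash
python3 -m jog '[[10,26,13,0,-0.104],[10,26,13,0,-0.104],[10,26,13,0,-0.104],[10,25,14,0,-0.104],[10,0,0,0,0]]';python3 -m jog '[[10,0,0,-40,0],[10,0,0,-28,0],[10,0,0,0,0],[10,0,0,0,0]]'; python3 - <<'E'
from h import *
o,R=tcp(); print(o["time"],o["eef_pos"],o["finger_gap"],o["wrist_force"],"yaw",np.arctan2(R[1,2],R[0,2]))
im=get_image("top"); crop(im,170,180,290,250,6,"pics/t9.png")
im=get_image("side"); crop(im,210,270,340,420,5,"pics/s9.png")
print([(np.round(q["xyz"],4).tolist(),round(q["p"],2)) for n in("ring_hole","ring_floor") for q in models.spot_point("top",n)[:2]])
E
```

```text
time: 11.72
eef_pos: [0.5601, 0.2408, 0.1191]
ee_rot: [-1.0, 1.489, -1.488]
wrist_force: [-0.3, -0.2, -0.6]
finger_gap: 0.0125
time: 12.22
eef_pos: [0.5584, 0.2399, 0.0527]
ee_rot: [-1.0, 1.489, -1.489]
wrist_force: [0.5, 0.8, -0.9]
finger_gap: 0.0127
12.225 [0.55835831 0.23993353 0.05274048] 0.012676371780808321 [ 0.49337057  0.77168507 -0.94791166] yaw -0.3875065385773068
[([0.4544, 0.0791, 0.0579], 0.93), ([0.4584, -0.0025, 0.0354], 0.87)]
```

View pics/t9.png

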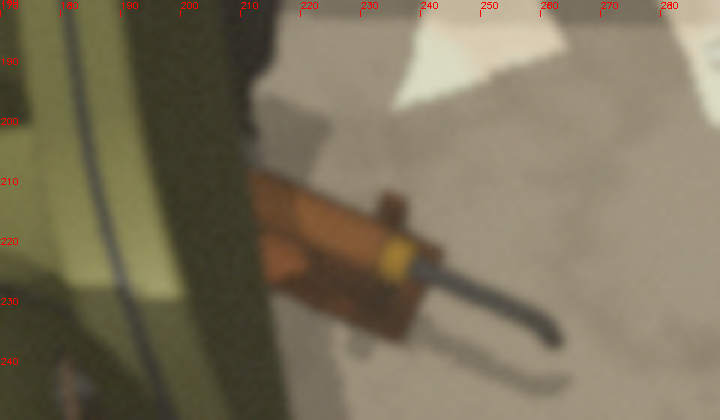

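View pics/s9.png

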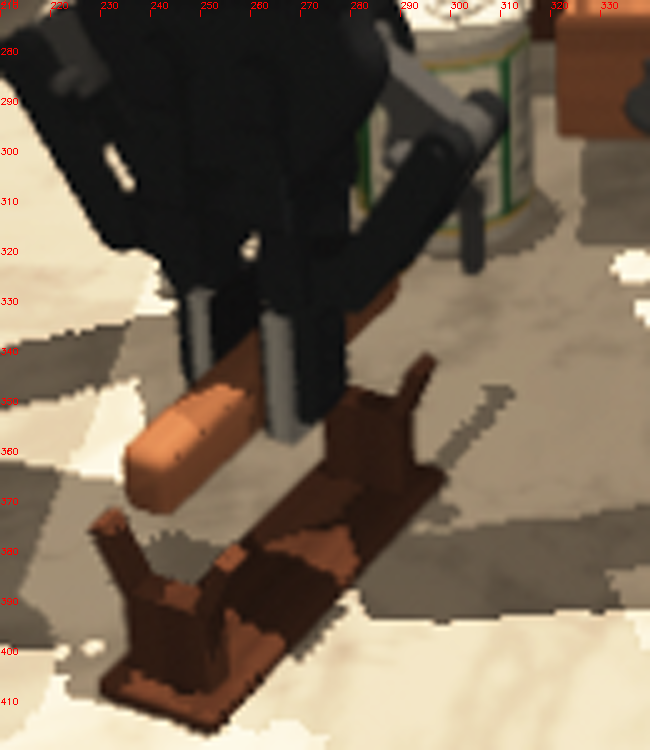

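```bash
python3 -m jog '[[10,0,0,-10,0],[10,0,0,-10,0],[10,0,0,-4,0],[10,0,0,0,0],[10,0,0,0,0]]'; python3 - <<'E'
from h import *
im=get_image("side"); crop(im,210,270,340,420,5,"pics/s10.png")
E
```

```text
time: 13.05
eef_pos: [0.5586, 0.2401, 0.0282]
ee_rot: [-1.0, 1.489, -1.489]
wrist_force: [-0.1, 0.6, -0.2]
finger_gap: 0.0127
```

View pics/s10.png

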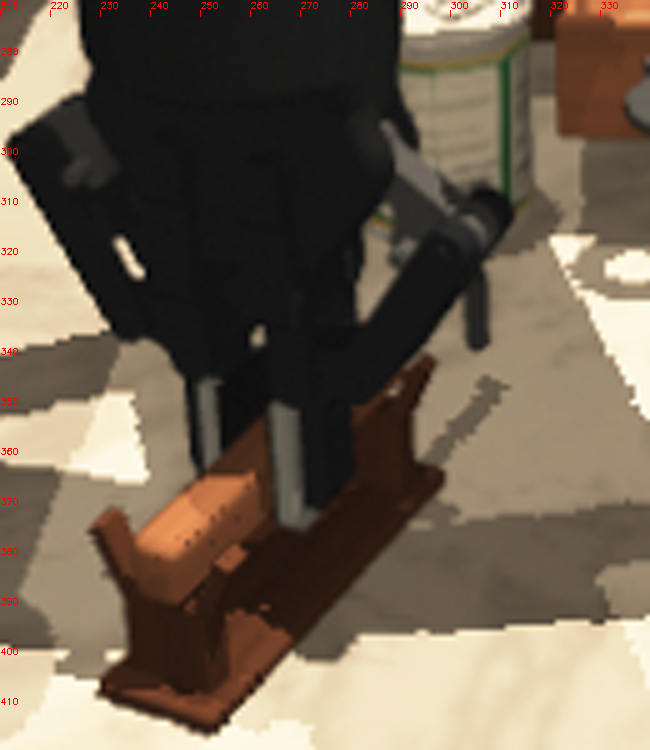

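The handle lies between the prongs at (300,560) and its tip is back at (306,339). Letting go slowly and rising.

```bash
python3 -m jog '[[10,0,0,-2,0],[10,0,0,0,0],[20,0,0,0,0],[30,0,0,0,0],[45,0,0,0,0]]'; python3 -m jog '[[60,0,0,0,0],[60,0,0,0,0],[60,0,0,30,0],[60,0,0,50,0],[60,0,0,20,0]]'; python3 - <<'E'
from h import *
o,R=tcp(); print(o["time"],o["eef_pos"],o["finger_gap"],o["wrist_force"],"yaw",np.arctan2(R[1,2],R[0,2]))
im=get_image("side"); crop(im,190,270,340,420,5,"pics/s11.png")
E
```

```text
time: 13.72
eef_pos: [0.5586, 0.2401, 0.0263]
ee_rot: [-1.0, 1.489, -1.489]
wrist_force: [-1.0, -0.2, 0.6]
finger_gap: 0.0445
time: 14.35
eef_pos: [0.5602, 0.2407, 0.1293]
ee_rot: [-0.995, 1.487, -1.489]
wrist_force: [1.4, -0.5, 0.1]
finger_gap: 0.0598
14.35 [0.56024664 0.24065706 0.12931702] 0.05975296037304304 [ 1.40422457 -0.49279454  0.13409143] yaw -0.3879648837009704
```

View pics/s11.png

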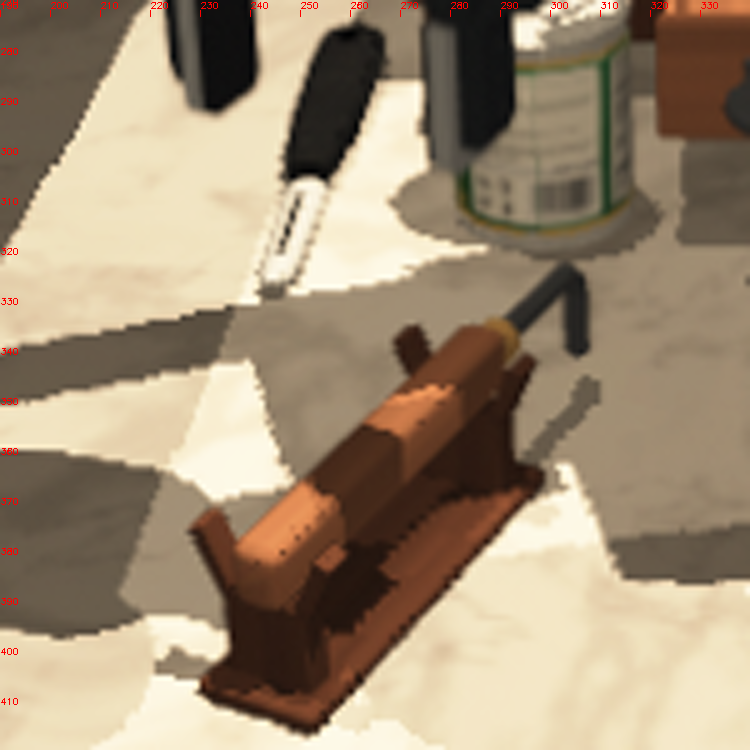

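```bash
python3 -m jog '[[66,-19,-5.3,0,0.166],[66,-19,-5.3,0,0.166],[66,-19,-5.3,0,0.166],[66,-19,-5.3,0,0.166],[66,-19,-5.3,-10,0.166]]'; python3 -m jog '[[66,-19,-5.3,-20,0.165],[66,-19,-5.3,-30,0.165],[66,-19,-5.3,-20,0.165],[66,0,0,0,0],[66,0,0,0,0]]'; python3 - <<'E'
from h import *
o,R=tcp(); print(o["time"],o["eef_pos"],o["finger_gap"],o["wrist_force"],"yaw",np.arctan2(R[1,2],R[0,2]))
im=get_image("side"); crop(im,300,250,480,410,4,"pics/s12.png")
print([(np.round(q["xyz"],4).tolist(),round(q["p"],2)) for q in models.spot_point("side","matchbox_mid")[:2]])
E
```

```text
time: 15.02
eef_pos: [0.4632, 0.2134, 0.1161]
ee_rot: [-1.388, 0.873, -0.874]
wrist_force: [-0.5, 0.2, 0.6]
finger_gap: 0.0656
time: 15.65
eef_pos: [0.4081, 0.1982, 0.0467]
ee_rot: [-1.511, 0.497, -0.5]
wrist_force: [0.1, -0.5, 0.4]
finger_gap: 0.0658
15.65 [0.40814152 0.19821801 0.04673231] 0.0657559062667613 [ 0.12333711 -0.45000033  0.39825588] yaw 0.9343277309631026
[([0.4065, 0.1967, 0.0088], 0.57)]
```

View pics/s12.png

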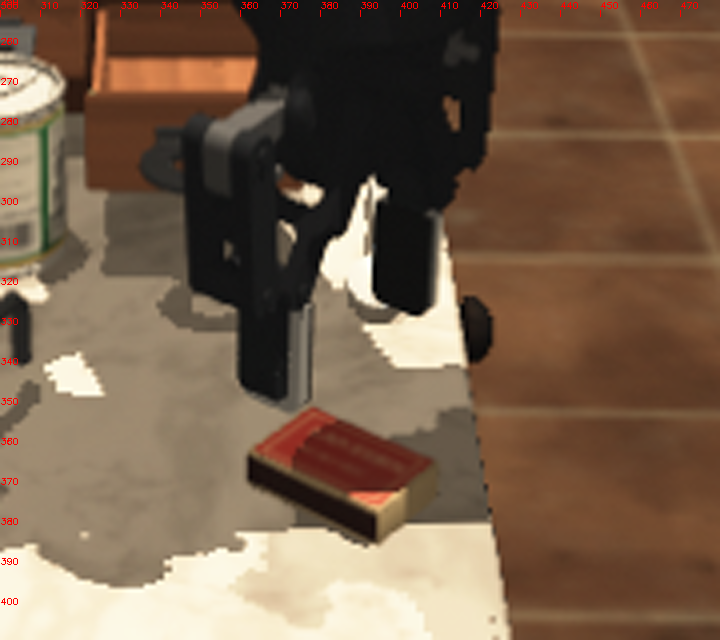

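```bash
python3 -m jog '[[66,-1,0,-25,0],[66,0,0,-16,0],[66,0,0,-4,0],[66,0,0,0,0]]'; python3 -m jog '[[30,0,0,0,0],[30,0,0,0,0],[30,0,0,0,0],[30,0,0,0,0],[30,0,0,0,0]]'; python3 - <<'E'
from h import *
o,R=tcp(); print(o["time"],o["eef_pos"],o["finger_gap"],o["wrist_force"],"yaw",np.arctan2(R[1,2],R[0,2]))
im=get_image("side"); crop(im,330,300,450,400,6,"pics/s13.png")
E
```

```text
time: 16.25
eef_pos: [0.4065, 0.198, 0.0017]
ee_rot: [-1.512, 0.496, -0.497]
wrist_force: [-1.2, 0.5, 0.2]
finger_gap: 0.066
time: 16.88
eef_pos: [0.4062, 0.1979, 0.0022]
ee_rot: [-1.512, 0.495, -0.497]
wrist_force: [-0.3, -0.1, 4.8]
finger_gap: 0.0332
16.875 [0.40623105 0.19790913 0.0022165 ] 0.033206461145730184 [-0.34401547 -0.07808475  4.81723253] yaw 0.9369122487536845
```

View pics/s13.png

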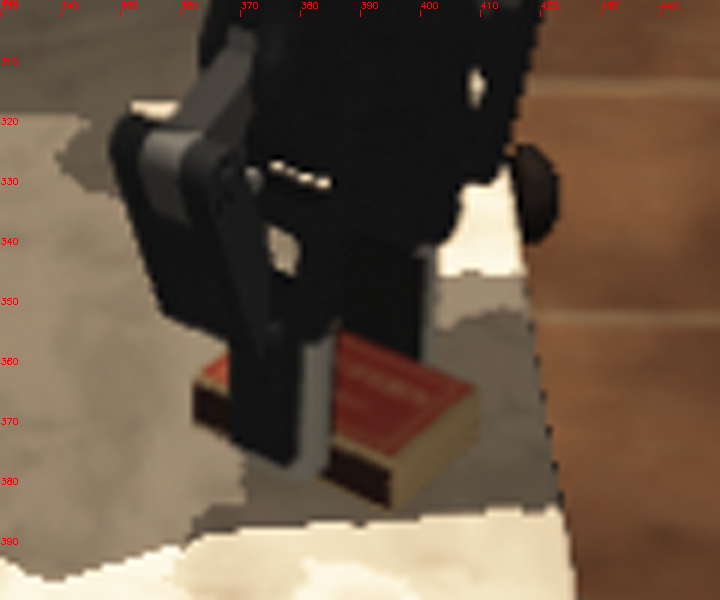

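```bash
python3 -m jog '[[30,0,0,15,0],[30,0,0,40,0],[30,0,0,55,0],[30,0,0,10,0],[30,0,0,0,0]]'; python3 - <<'E'
from h import *
o,R=tcp(); print(o["time"],o["eef_pos"],o["finger_gap"],o["wrist_force"],"yaw",np.arctan2(R[1,2],R[0,2]))
im=get_image("side"); crop(im,250,220,430,370,4,"pics/s14.png")
C=lambda x,y:(260+x/6-.5,220+y/6-.5)
f=lambda v:np.round(v*1000,1).tolist()
print("ring c",f(px2w("top",[C(218,296)],.06)),"wall inner tops(x~500)",f(px2w("top",[C(520,165),C(520,412)],.0595)),"panel top inner",f(px2w("top",[C(320,180),C(326,400)],.0745)),"box front",f(px2w("top",[C(703,140),C(712,435)],.085)))
for c in("side","top"):
  im=get_image(c)
  print([(np.round(q["xyz"],4).tolist(),round(q["p"],2)) for n in("ring_hole","ring_floor","tin_mid","hook_grip","hook_tip") for q in models.spot_point(c,n)[:1]])
E
```

```text
time: 17.55
eef_pos: [0.4059, 0.1978, 0.1221]
ee_rot: [-1.512, 0.495, -0.498]
wrist_force: [0.5, 0.4, -1.3]
finger_gap: 0.033
17.55 [0.40591187 0.19781499 0.12207079] 0.03298602789767899 [ 0.48909468  0.37864971 -1.31183178] yaw 0.9369921143456938
ring c [[457.6, 77.2, 60.0]] wall inner tops(x~500) [[497.5, -8.6, 59.5], [426.2, -9.7, 59.5]] panel top inner [[489.3, 48.4, 74.5], [426.8, 45.2, 74.5]] box front [[501.1, -59.2, 85.0], [418.2, -62.1, 85.0]]
[([0.4587, 0.0756, 0.062], 0.66), ([0.4607, -0.0034, 0.037], 0.63), ([0.5088, -0.1329, 0.0005], 0.71), ([0.5566, 0.2403, 0.0379], 0.78), ([0.5149, 0.1429, 0.0091], 0.59)]
[([0.4565, 0.0792, 0.0567], 0.62), ([0.4592, -0.0001, 0.0378], 0.57), ([0.5404, 0.0393, 0.0305], 0.73), ([0.556, 0.2348, 0.0345], 0.91), ([0.5132, 0.1387, 0.0087], 0.58)]
```

View pics/s14.png

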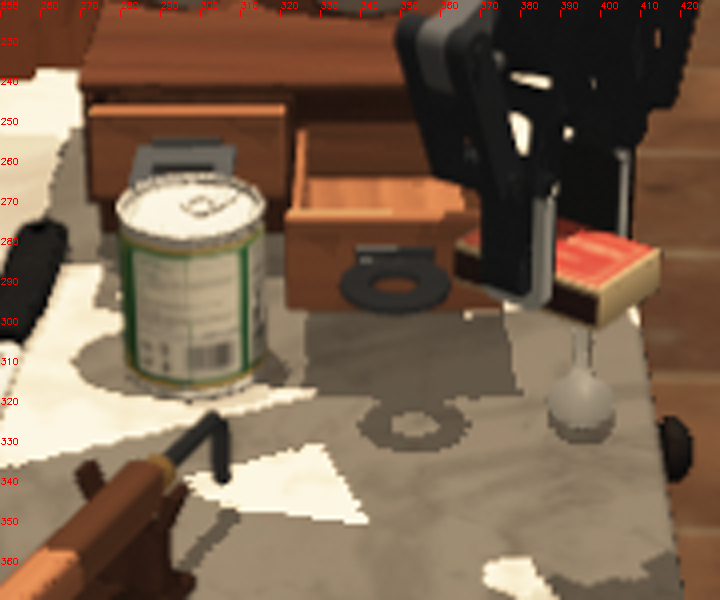

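```bash
python3 -m jog '[[30,11,-39,0,0.132],[30,11,-40,0,0.132],[30,11,-40,0,0.133],[30,11,-40,0,0.133],[30,11,-39,0,0.132]]';python3 -m jog '[[30,0,0,0,0],[30,0,0,-30,0],[30,0,0,0,0],[30,0,0,0,0]]'; python3 - <<'E'
from h import *
o,R=tcp(); print(o["time"],o["eef_pos"],o["finger_gap"],o["wrist_force"],"yaw",np.arctan2(R[1,2],R[0,2]))
im=get_image("side"); crop(im,270,190,420,320,5,"pics/s15.png")
im=get_image("top"); crop(im,280,220,400,310,6,"pics/t15.png")
E
```

```text
time: 18.82
eef_pos: [0.461, -0.0017, 0.1215]
ee_rot: [-1.571, -0.026, 0.025]
wrist_force: [0.1, 0.7, -0.2]
finger_gap: 0.0334
time: 19.32
eef_pos: [0.4604, 0.0004, 0.0917]
ee_rot: [-1.57, -0.022, 0.023]
wrist_force: [0.1, 0.2, -0.3]
finger_gap: 0.033
19.325 [4.60429729e-01 3.55913335e-04 9.16511749e-02] 0.03302943151465282 [ 0.0558629   0.19058429 -0.32692005] yaw 1.5993424992026328
```

View pics/s15.png

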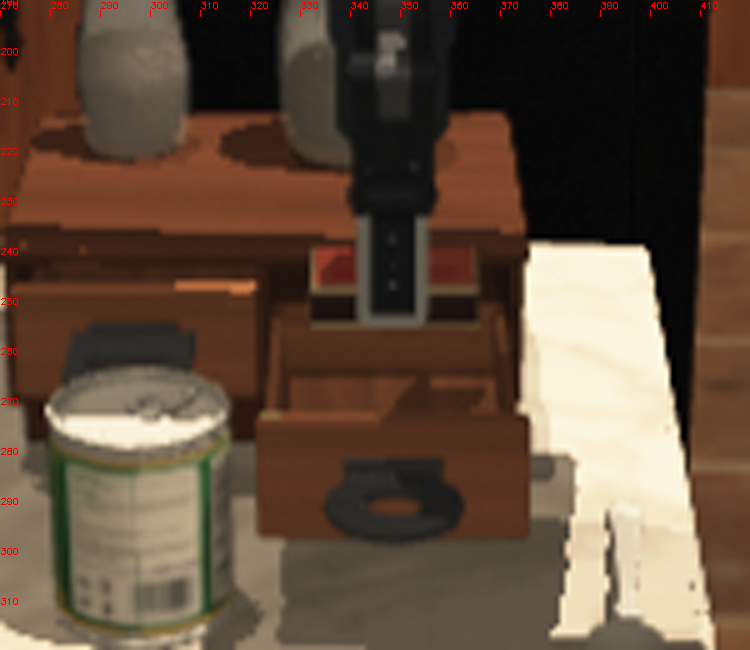

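View pics/t15.png

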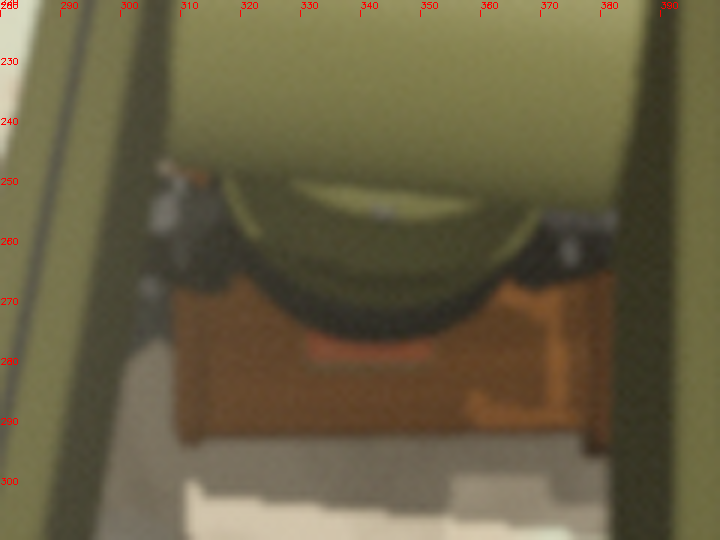

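```bash
python3 -m jog '[[30,0.5,-4,-20,0],[30,0,0,-10,0],[30,0,0,0,0],[30,0,0,0,0]]'; python3 - <<'E'
from h import *
o,R=tcp(); print(o["time"],o["eef_pos"],o["finger_gap"],o["wrist_force"],"yaw",np.arctan2(R[1,2],R[0,2]))
im=get_image("side"); crop(im,300,190,400,300,7,"pics/s16.png")
im=get_image("top"); crop(im,290,220,400,310,6,"pics/t16.png")
E
```

```text
time: 19.92
eef_pos: [0.4614, -0.0042, 0.0617]
ee_rot: [-1.571, -0.023, 0.022]
wrist_force: [0.4, 0.1, 0.2]
finger_gap: 0.0333
19.925 [ 0.46139647 -0.00422246  0.06170829] 0.03325637845945214 [0.40427439 0.08919157 0.19851138] yaw 1.5990854383367266
```

View pics/s16.png

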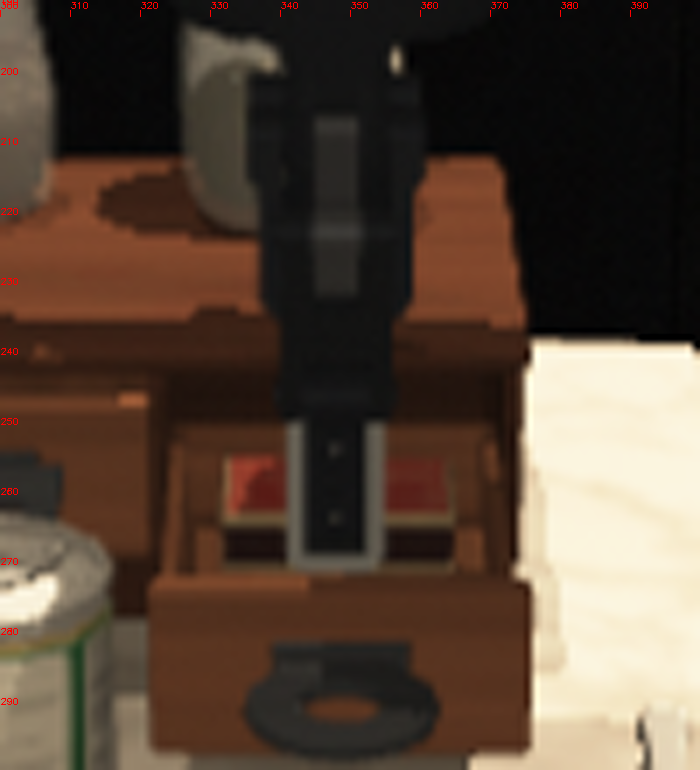

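View pics/t16.png

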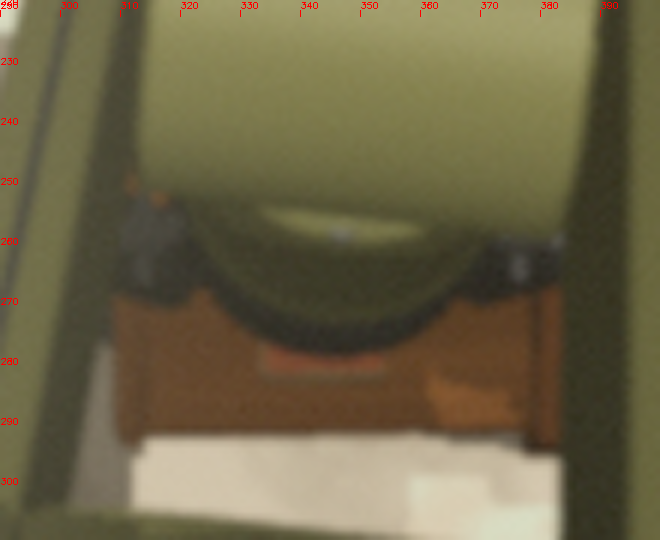

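```bash
python3 -m jog '[[30,0,0,-8,0],[30,0,0,-8,0],[30,0,0,0,0]]';python3 -m jog '[[30,0,0,-3,0],[30,0,0,0,0]]';python3 -m jog '[[30,0,0,-2,0],[30,0,0,0,0]]'
```

```text
time: 20.4
eef_pos: [0.4602, -0.0043, 0.0444]
ee_rot: [-1.57, -0.02, 0.024]
wrist_force: [-0.5, -0.3, -0.1]
finger_gap: 0.0333
time: 20.65
eef_pos: [0.461, -0.0043, 0.0421]
ee_rot: [-1.571, -0.022, 0.023]
wrist_force: [0.6, -0.3, 0.9]
finger_gap: 0.0331
time: 20.9
eef_pos: [0.4611, -0.0043, 0.0402]
ee_rot: [-1.571, -0.022, 0.022]
wrist_force: [-0.4, 0.7, 0.4]
finger_gap: 0.0334
```

```bash
python3 -m jog '[[30,0,0,-1,0],[36,0,0,0,0],[40,0,0,0,0],[45,0,0,0,0],[45,0,0,0,0]]';python3 -m jog '[[45,0,0,20,0],[45,0,0,40,0],[45,0,0,50,0],[45,0,0,10,0],[45,0,0,0,0]]'; python3 - <<'E'
from h import *
o,R=tcp(); print(o["time"],o["eef_pos"],o["finger_gap"],o["wrist_force"],"yaw",np.arctan2(R[1,2],R[0,2]))
im=get_image("side"); crop(im,270,190,420,320,5,"pics/s17.png")
E
```

```text
time: 21.52
eef_pos: [0.4611, -0.0043, 0.0393]
ee_rot: [-1.571, -0.022, 0.022]
wrist_force: [-0.7, -0.2, -0.2]
finger_gap: 0.045
time: 22.15
eef_pos: [0.4613, -0.0044, 0.1598]
ee_rot: [-1.571, -0.023, 0.021]
wrist_force: [0.0, 0.7, 0.2]
finger_gap: 0.0451
22.15 [ 0.46133692 -0.00435403  0.15975176] 0.04511589065029503 [0.03473122 0.73493558 0.17276844] yaw 1.599002967213099
```

View pics/s17.png

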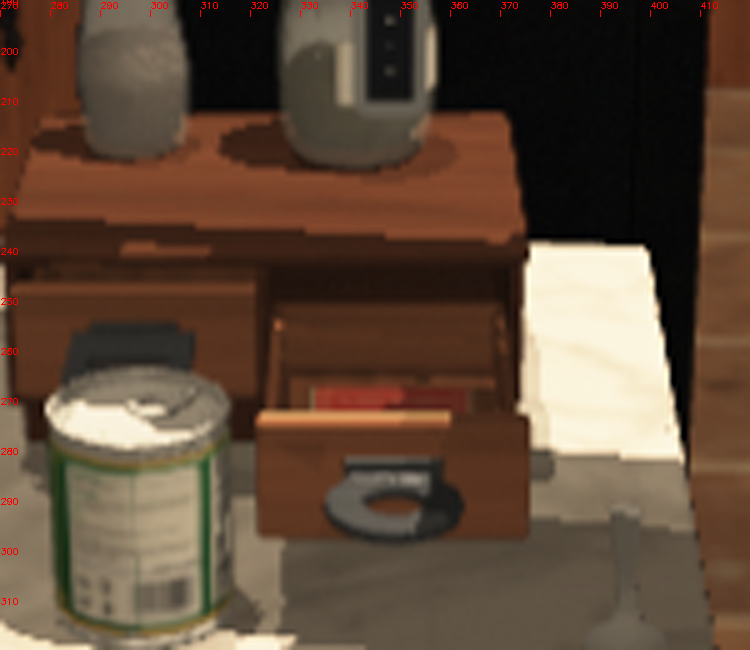

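The matchbox lies flat in the tray (its red top is at about (345,269), behind the front panel). Next I close the fingers and go round to the front of the ring tab to push.

```bash
python3 -m jog '[[0,0,46,0,0],[0,-1,46,0,0],[0,-1,46,0,0],[0,0,0,-40,0],[0,0,0,-40,0]]';python3 -m jog '[[0,0,0,-28,0],[0,0,0,0,0],[0,0,0,0,0]]'; python3 - <<'E'
from h import *
o,R=tcp(); print(o["time"],o["eef_pos"],o["finger_gap"],o["wrist_force"])
im=get_image("side"); crop(im,270,190,420,320,5,"pics/s18.png")
im=get_image("top"); crop(im,250,210,400,310,5,"pics/t18.png")
E
```

```text
time: 22.82
eef_pos: [0.4579, 0.1344, 0.077]
ee_rot: [-1.571, -0.022, 0.025]
wrist_force: [0.1, 0.1, -0.7]
finger_gap: -0.0002
time: 23.2
eef_pos: [0.4589, 0.1336, 0.051]
ee_rot: [-1.571, -0.021, 0.023]
wrist_force: [1.0, -0.5, -0.9]
finger_gap: -0.0003
23.2 [0.45885364 0.13357306 0.05099661] -0.00030039889218795655 [ 1.00256982 -0.50117424 -0.90369359]
```

View pics/s18.png

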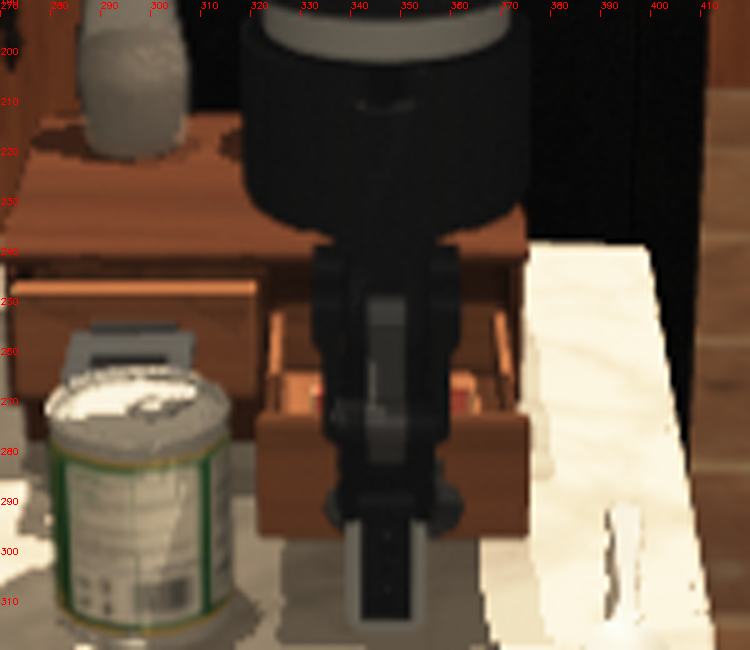

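View pics/t18.png

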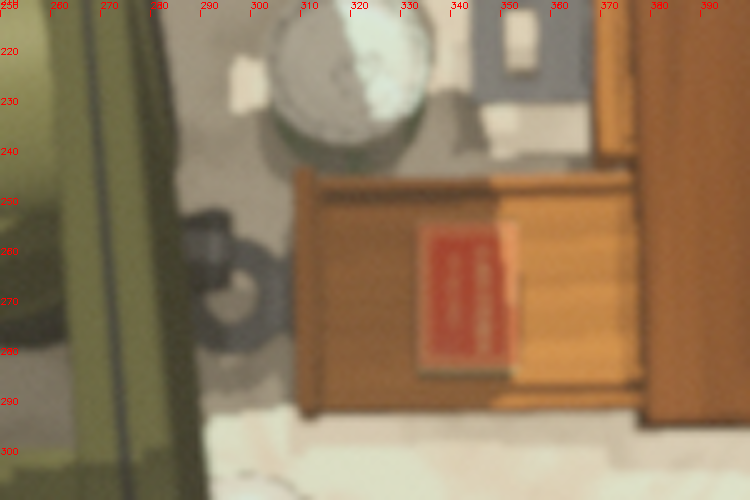

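```bash
python3 -m jog '[[0,0,-15,0,0],[0,0,-8,0,0],[0,0.3,-12,0,0],[0,0.3,-12,0,0],[0,0.3,-12,0,0]]';python3 -m jog '[[0,0.3,-12,0,0],[0,0.4,-12,0,0],[0,0.4,-12,0,0],[0,0.3,-10,0,0],[0,0.3,-8,0,0]]';python3 -m jog '[[0,0,-4,0,0],[0,0,-3,0,0],[0,0,0,0,0],[0,0,0,0,0]]'; python3 - <<'E'
from h import *
im=get_image("top"); crop(im,290,180,410,300,6,"pics/t19.png")
E
```

```text
time: 23.92
eef_pos: [0.4606, 0.0738, 0.0517]
ee_rot: [-1.57, -0.023, 0.021]
wrist_force: [0.9, 1.5, 3.8]
finger_gap: -0.0003
time: 24.55
eef_pos: [0.4616, 0.02, 0.0512]
ee_rot: [-1.571, -0.022, 0.022]
wrist_force: [1.1, 1.5, 1.8]
finger_gap: -0.0
time: 25.05
eef_pos: [0.4608, 0.0137, 0.051]
ee_rot: [-1.571, -0.021, 0.024]
wrist_force: [0.2, -0.3, 0.2]
finger_gap: 0.0003
```

View pics/t19.png

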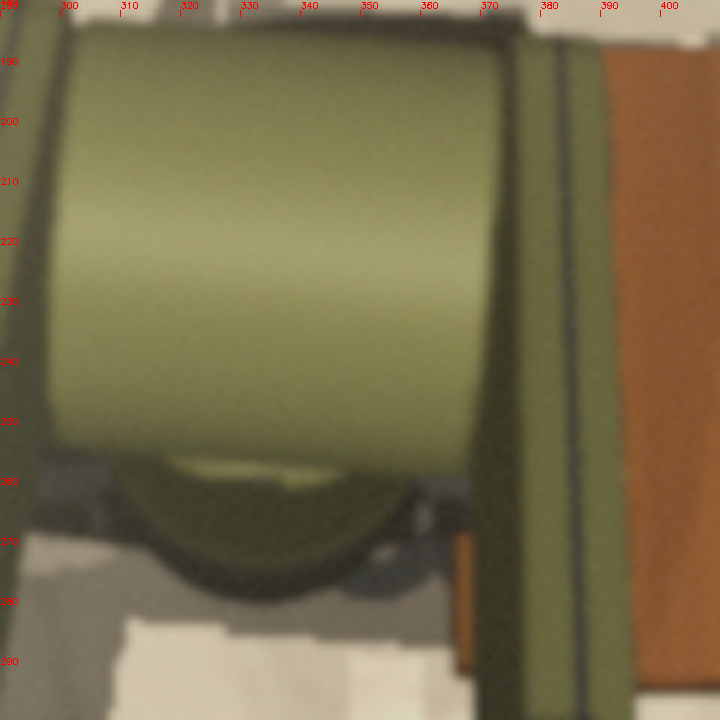

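The ring tray panel (column ~366 against 371 at home) shows it's still a little open. Pushing on until the force rises.

```bash
python3 -m jog '[[0,0,-4,0,0],[0,0,-2,0,0],[0,0,0,0,0]]';python3 -m jog '[[0,0,-2,0,0],[0,0,0,0,0]]';python3 -m jog '[[0,0,-2,0,0],[0,0,0,0,0]]';python3 -m jog '[[0,0,-2,0,0],[0,0,0,0,0]]'
```

```text
time: 25.48
eef_pos: [0.4615, 0.0075, 0.0513]
ee_rot: [-1.571, -0.022, 0.022]
wrist_force: [-0.9, 0.2, -0.6]
finger_gap: 0.0
time: 25.72
eef_pos: [0.4617, 0.0055, 0.0513]
ee_rot: [-1.571, -0.022, 0.022]
wrist_force: [0.5, 0.3, 0.8]
finger_gap: 0.0001
time: 25.98
eef_pos: [0.4617, 0.0035, 0.0513]
ee_rot: [-1.571, -0.022, 0.022]
wrist_force: [0.3, 0.6, 0.1]
finger_gap: -0.0001
time: 26.22
eef_pos: [0.4618, 0.0015, 0.0513]
ee_rot: [-1.571, -0.022, 0.022]
wrist_force: [-0.4, 0.7, 0.4]
finger_gap: -0.0001
```

```bash
python3 -m jog '[[0,0,-2,0,0],[0,0,0,0,0]]';python3 -m jog '[[0,0,-2,0,0],[0,0,0,0,0]]'; python3 - <<'E'
from h import *
im=get_image("top"); crop(im,290,180,410,300,6,"pics/t20.png")
im=get_image("side"); crop(im,270,190,420,320,5,"pics/s20.png")
E
```

```text
time: 26.48
eef_pos: [0.4618, -0.0002, 0.0513]
ee_rot: [-1.57, -0.022, 0.022]
wrist_force: [-0.4, 3.1, -0.1]
finger_gap: -0.0004
time: 26.72
eef_pos: [0.4618, -0.0006, 0.0513]
ee_rot: [-1.568, -0.021, 0.02]
wrist_force: [0.5, 9.9, 1.2]
finger_gap: -0.0001
```

View pics/t20.png

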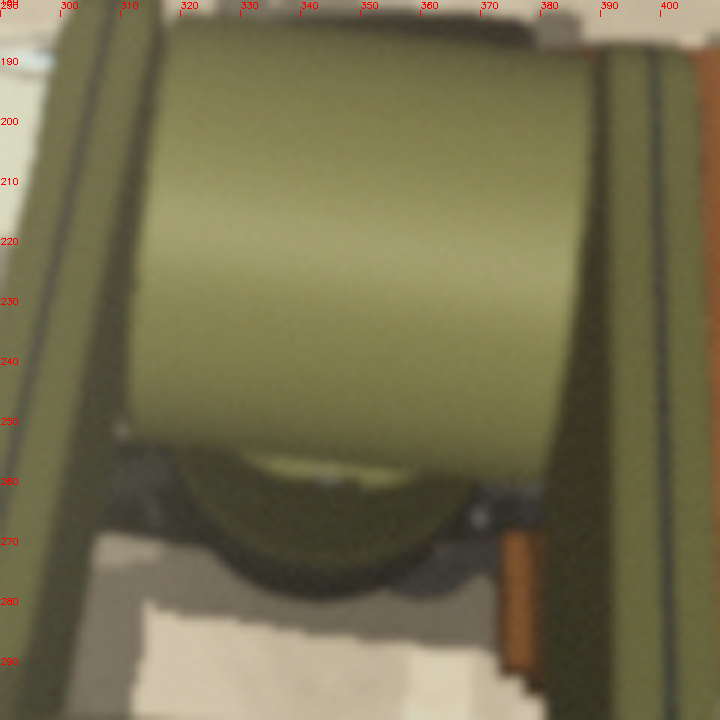

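View pics/s20.png

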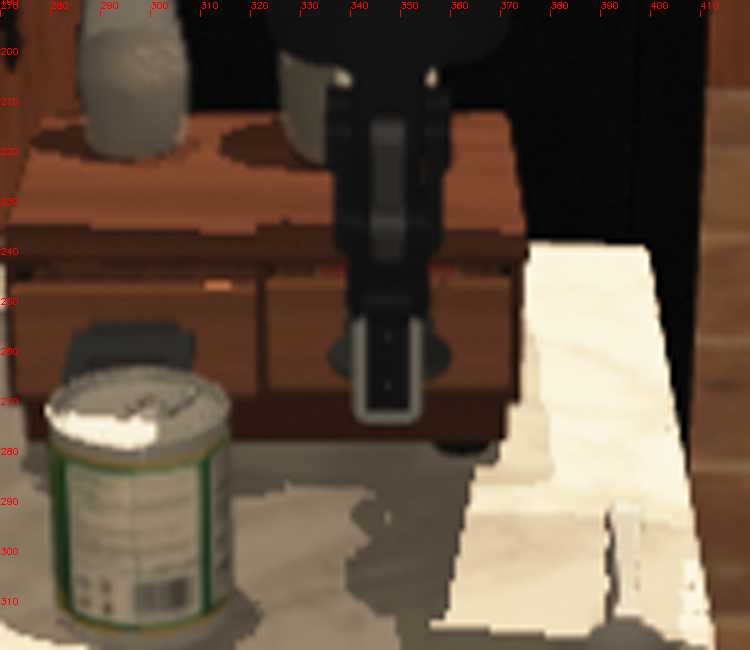

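```bash
python3 -m jog '[[0,0,-2,0,0],[0,0,0,0,0]]'; python3 -m jog '[[0,0,10,0,0],[0,0,25,0,0],[0,0,40,30,0],[0,0,50,50,0],[0,0,50,50,0]]';python3 -m jog '[[0,-20,60,30,0],[0,-20,60,0,0],[0,-20,60,0,0],[0,0,0,0,0],[0,0,0,0,0]]'; python3 - <<'E'
from h import *
o,R=tcp(); print(o["time"],o["eef_pos"],o["finger_gap"],o["wrist_force"])
im=get_image("side"); cv2.imwrite("pics/s21.png",im[:,:,::-1])
im=get_image("top"); cv2.imwrite("pics/t21.png",im[:,:,::-1]); crop(im,290,180,410,300,6,"pics/t21c.png")
for c in("side","top"):
  print([(n,np.round(q["xyz"],4).tolist(),round(q["p"],2)) for n in("ring_hole","slot_hole","tin_mid","hook_grip","hook_tip","jar_mid","shaker_mid") for q in models.spot_point(c,n)[:1]])
E
```

```text
time: 27.08
eef_pos: [0.4618, -0.0009, 0.0513]
ee_rot: [-1.565, -0.02, 0.019]
wrist_force: [1.3, 17.8, 0.4]
finger_gap: 0.0
time: 27.7
eef_pos: [0.4616, 0.1597, 0.1709]
ee_rot: [-1.572, -0.022, 0.022]
wrist_force: [1.6, 0.3, 0.5]
finger_gap: 0.0
time: 28.32
eef_pos: [0.4041, 0.3308, 0.1962]
ee_rot: [-1.572, -0.023, 0.023]
wrist_force: [-0.5, -0.3, -0.2]
finger_gap: -0.0002
28.325 [0.40407169 0.33081261 0.19616945] -0.0002416448454815499 [-0.48483886 -0.3407545  -0.23316076]
[('ring_hole', [0.4586, -0.0355, 0.058], 0.6), ('slot_hole', [0.5501, -0.0202, 0.0565], 0.82), ('tin_mid', [0.5354, 0.038, 0.0323], 0.94), ('hook_grip', [0.5599, 0.2328, 0.0357], 0.61), ('hook_tip', [0.4656, -0.1147, 0.0467], 0.6), ('jar_mid', [0.4761, -0.1615, 0.1271], 0.87), ('shaker_mid', [0.5635, -0.1657, 0.1275], 0.86)]
[('ring_hole', [0.4609, -0.0305, 0.0566], 0.55), ('slot_hole', [0.5501, -0.0191, 0.0607], 0.58), ('tin_mid', [0.5379, 0.0366, 0.0336], 0.69), ('hook_grip', [0.5536, 0.2345, 0.0381], 0.96), ('hook_tip', [0.5146, 0.1399, 0.007], 0.65), ('jar_mid', [0.47, -0.1627, 0.1247], 0.82), ('shaker_mid', [0.5614, -0.1625, 0.1297], 0.72)]
```

View pics/s21.png

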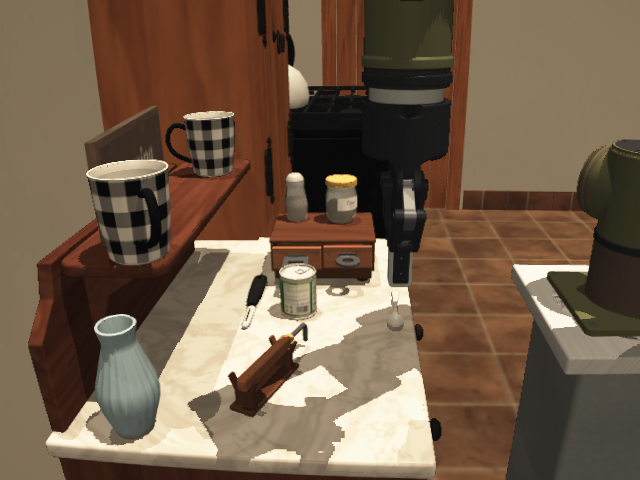

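View pics/t21.png

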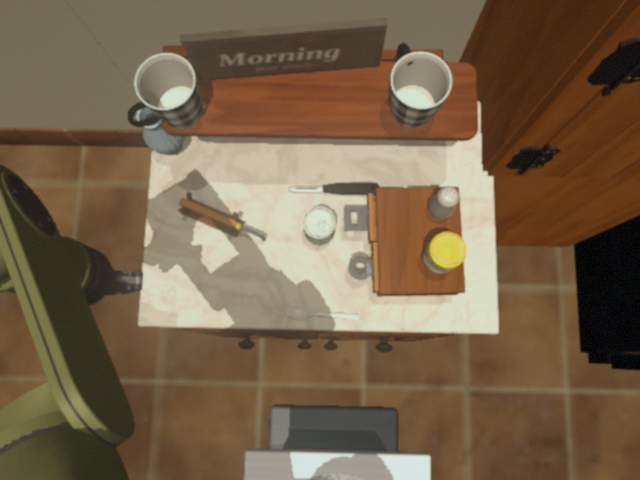

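View pics/t21c.png

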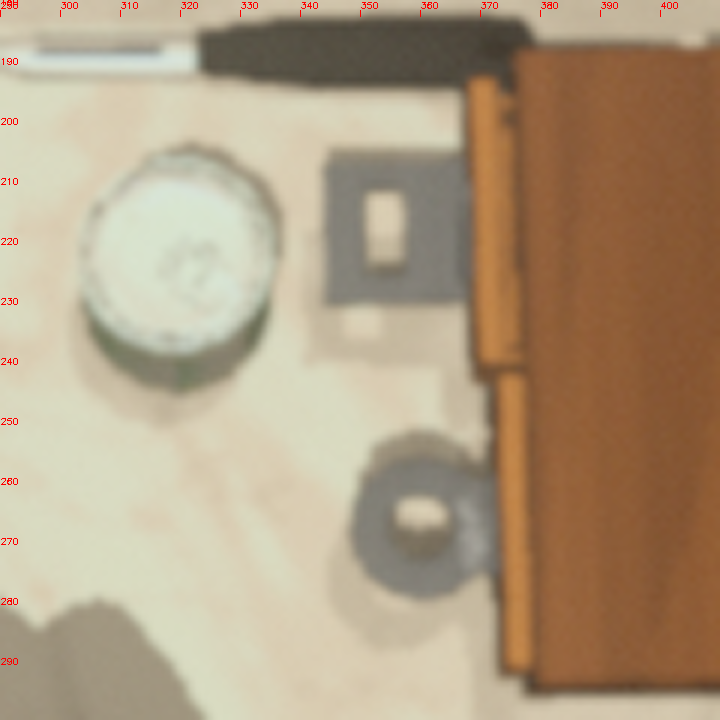

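The tray is at its stop and the hook is in its rest. Before handing in, I'll compare the bystanders in the first and last pictures.

```bash
python3 - <<'E'
import cv2,numpy as np
g=lambda f:cv2.cvtColor(cv2.imread(f),cv2.COLOR_BGR2GRAY).astype(np.float32)
for n,boxes in {"side":{"tin":(275,260,320,320),"jar":(322,172,360,224),"shaker":(282,170,310,224),"slot":(270,240,322,262),"peeler":(238,272,270,330)},"top":{"tin":(300,200,340,248),"slot":(342,200,380,235),"peeler":(286,180,380,197),"spoon":(284,303,362,322),"jar":(420,228,468,276)}}.items():
    a,b=g(f"pics/{n}0.png"),g(f"pics/{n}21.png".replace("side","s").replace("top","t"))
    for k,(x0,y0,x1,y1) in boxes.items():
        t=b[y0:y1,x0:x1]; m=cv2.matchTemplate(a[y0-6:y1+6,x0-6:x1+6],t,cv2.TM_CCOEFF_NORMED); _,v,_,p=cv2.minMaxLoc(m); print(n,k,round(v,3),p[0]-6,p[1]-6)
E
```

```text
side tin 0.998 0 0
side jar 1.0 0 0
side shaker 0.986 0 0
side slot 1.0 0 0
side peeler 1.0 0 0
top tin 0.999 0 0
top slot 0.999 0 0
top peeler 1.0 0 0
top spoon 0.321 -6 0
top jar 1.0 0 0
```

```bash
python3 -c "
from cell import job; print(job.sign_off())"
```

```text
the job is handed in; nothing more can be done
None
```

The matchbox is put away in the ring tray, the tray is pushed home, and the hook is back in its rest. The job is handed in at about 28.5 s of robot time, under the 64 s limit.

**What I did**
- **Drawing out:** I dropped the hook tip into the ring hole and pulled the tray to its stop, where the force rose to 15 N.
- **Hook:** It went back into its rest before I handled the matchbox. It is a few millimetres further back along its length than where I found it, closer to the middle of the rest.
- **Matchbox:** I laid it flat near the middle of the tray; the top view confirmed this.
- **Closing:** I pushed the loaded tray home with closed fingers against the ring's edge. It stopped moving while the force rose to 18 N.

**Last checks**
- **Ring tray:** It now sits several millimetres further in than at the start, so it must have been slightly open then.
- **Hook:** The side picture shows it lying in both forks.
- **Bystanders:** The tin, jar, shaker, peeler and slot tray show no shift between the first and last pictures.

**Checks that disagreed**
- **Teaspoon:** The automatic comparison failed (score 0.32) because the arm's shadow lay over it. By eye it was in the same place in the top view.
- **Hook tip:** In the last side view the network put it in the wrong place, on the tray box. The top view placed it correctly, and I trusted the pictures.
- **Ring hole:** The two views differ by about 5 mm on the final position (y of −30 against −36 mm), so I relied on the force at the stop.

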